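# Pack the plaster models in the transport case

### The job

Pack the finished dental models for the courier: swing both turnbuttons clear of the grey case's lid, open the lid back past upright, and set every plaster arch model lying on the desk into the case, one to a cell, flat on its base with the teeth up. Then close the lid fully and swing both turnbuttons back square across it to hold it shut. Leave the lump of scrap plaster and the steel bowl where they are.

Things in the scene. Friction and masses are not known exactly. Their poses are not given: they have to be found in the camera images.
- model_case: Grey plastic transport case, fixed, 124 (x) x 252 (y) x 48 mm high without its lid. Origin at desk height under the middle cell's centre; x axis from front (turnbuttons, robot) to back (hinge), y along its length to the left, z up. Front at x -57, back at x +67 mm. Walls 5 mm, floor 6 mm; inside x -52 to +52 mm. Two dividers 4 mm thick, 26 mm tall above the floor, make three cells.
- cell_1 (a point): Centre of the floor of the left cell, on top of the floor, 6 mm above the desk; axes as the case's. Each cell is 104 mm (case x) by 78 mm (case y) and takes one model with its x along the case's x. Fingers held 70 mm or less apart have room there to let go of a model gripped front to back.
- cell_2 (a point): Centre of the floor of the middle cell, like cell_1.
- cell_3 (a point): Centre of the floor of the right cell, like cell_1.
- lid (a joint): Lid angle. A flat grey plate 124 x 252 x 6 mm on top of the walls, hinged along its back edge about the case's y: 0 shut, grows as the front edge swings up and back, 1.57 upright, stop at 1.95. Stiff hinge: it stays where left; 3 to 4 N at the handle moves it. Cannot be raised while a turnbutton's wing lies over it, nor shut past a wing in its way. Starts shut.
- lid_handle (a point): Grip point of the lid's handle, a black upright post 16 mm in diameter, 34 mm tall, in the middle of the lid's front; on its axis, 24 mm above the lid's top. 102 mm from the hinge along the lid, 30 mm off the hinge's plane to the outside. Turns with the lid; shut, its axes are the case's. Pinched along the case's y, it can turn between the fingers as the lid swings.
- lid_hinge (a point): Middle of the lid's hinge line, 48 mm above the desk, 67 mm behind the case's origin; turns with the lid. A lid left at about 1.75 leans back and leaves a wide gripper room over the cells.
- turn_left (a joint): Angle of the left turnbutton, a steel wing on an upright pivot at case x -74, y +75 mm (17 mm in front of the lid): 0 = square across, pointing back over the lid; grows as it swings outwards (to the left, counterclockwise from above); 1.57 = along the front edge; stops at 0 and 1.75. Clear of the lid from 1.35 on. About 1 N at its knob turns it; stays where left. Starts at 0 to 0.22.
- turn_left_knob (a point): Middle of the left turnbutton's knob: black upright pin, 13 mm in diameter, 24 mm tall, 36 mm from the pivot on the free end of the wing. On its axis, 12 mm above the wing, 73.5 mm above the desk. The wing is 6 mm thick, its underside 1.5 mm above the shut lid. Turns with the wing: its x points from pivot to knob.
- turn_right (a joint): Angle of the right turnbutton, the mirror image, pivot at case x -74, y -75 mm: 0 = square across over the lid; grows as it swings outwards (to the right, clockwise from above); same range and behaviour.
- turn_right_knob (a point): Middle of the right turnbutton's knob, as for the left.
- model_1: Plaster dental arch model with a row of teeth on top. 54 (x) x 68 (y) x 35 mm high; the base below the teeth is 21 mm high with upright sides. The two end faces at x = -27 and +27 mm are flat and parallel (the front one 26 mm wide), the best place to grip it from above. Origin under its centre, z up to the teeth. May be absent.
- model_2: Plaster dental arch model with a row of teeth on top, the same kind as model_1. 54 (x) x 68 (y) x 35 mm high; the base below the teeth is 21 mm high with upright sides. The two end faces at x = -27 and +27 mm are flat and parallel (the front one 26 mm wide), the best place to grip it from above. Origin under its centre, z up to the teeth. May be absent.
- model_3: Plaster dental arch model with a row of teeth on top, the same kind as model_1. 54 (x) x 68 (y) x 35 mm high; the base below the teeth is 21 mm high with upright sides. The two end faces at x = -27 and +27 mm are flat and parallel (the front one 26 mm wide), the best place to grip it from above. Origin under its centre, z up to the teeth. May be absent.
- scrap: Broken lump of plaster, 36 x 43 x 27 mm, lying among the models; not to be packed. Origin under its centre.
- bowl: Small steel bowl, 95 mm across, 47 mm high, at the front right of the desk; not to be moved. Origin under its centre.
- flask_clamp: Bystander fixed on the dark mat, left of the case: round metal flask clamp, about 160 mm across its arms, 121 mm tall. Origin under its centre. (Beyond it a big lamp housing hangs over the back of the desk: nearest face 0.71 m ahead of the robot's base axis, underside 0.24 m (left half) to 0.45 m (right) above the desk; keep wrist and forearm short of it.)

How it is judged (in metres and radians):
On the way, in this order (a step that is already met when the one before it is completed fails the run):
1. both turnbuttons are swung clear of the lid (1.35 rad or more), the lid still shut (value of joint each of turn_left, turn_right above 1.35 rad and value of joint lid below 0.1 rad), for 0.2 s.
2. the lid is open (1.5 rad or more) (value of joint lid above 1.5 rad), for 0.2 s.
3. every model stands flat on the floor of a cell, let go of (z of model_1 in the frame of model_case between 0 and 0.01 m and x of model_1 in the frame of model_case between -0.05 and 0.05 m and y of model_1 in the frame of model_case between -0.12 and 0.12 m and angle between each of model_1, model_2, model_3's own z axis and vertical below 0.12 rad and z of model_2 in the frame of model_case between 0 and 0.01 m and x of model_2 in the frame of model_case between -0.05 and 0.05 m and y of model_2 in the frame of model_case between -0.12 and 0.12 m and z of model_3 in the frame of model_case between 0 and 0.01 m and x of model_3 in the frame of model_case between -0.05 and 0.05 m and y of model_3 in the frame of model_case between -0.12 and 0.12 m and contact force between the fingers and model_1 below 0.1 N and contact force between the fingers and model_2 below 0.1 N and contact force between the fingers and model_3 below 0.1 N), for 0.2 s.
4. the lid is shut (under 0.05 rad) with the models in it (z of model_1 in the frame of model_case between 0 and 0.01 m and x of model_1 in the frame of model_case between -0.05 and 0.05 m and y of model_1 in the frame of model_case between -0.12 and 0.12 m and angle between each of model_1, model_2, model_3's own z axis and vertical below 0.12 rad and z of model_2 in the frame of model_case between 0 and 0.01 m and x of model_2 in the frame of model_case between -0.05 and 0.05 m and y of model_2 in the frame of model_case between -0.12 and 0.12 m and z of model_3 in the frame of model_case between 0 and 0.01 m and x of model_3 in the frame of model_case between -0.05 and 0.05 m and y of model_3 in the frame of model_case between -0.12 and 0.12 m and value of joint lid below 0.05 rad), for 0.2 s.
At the end, for the whole second after the job is handed in: Every model present rests flat, teeth up, on the floor of a cell (origin within 4 mm of the floor's height, tilt under 0.12 rad), the lid is shut (under 0.05 rad) and both turnbuttons are square across it (under 0.3 rad); all at rest (all of step 4 and value of joint each of turn_left, turn_right below 0.3 rad and linear speed of each of model_1, model_2, model_3 below 0.02 m/s); the robot touches nothing.
It fails at once if the lump of scrap plaster is shifted more than 6 cm (distance of scrap from where it was at the start of the episode above 0.06 m).
It fails at once if the steel bowl is shifted more than 6 cm (distance of bowl from where it was at the start of the episode above 0.06 m).
Of model_1, model_2, model_3 only 2 to 3 are there at a start; the rules pass over those that are not, and their reading is None.
At some moment in a run one of model_1, model_2, model_3 may be knocked a few centimetres aside while the robot is not near it.
Once in a run the grip may slacken for a moment while it holds something.
It also fails if it takes over 210 s, if anything falls off the work surface, if the arm or the gripper's body presses on something with over 40 N, if the wrist force passes 120 N, or if a joint passes its speed limit or range.

### The arm

A 6-joint arm with a two-finger parallel gripper is mounted at the origin on a cart in front of the work surface, level with it; the furniture and walls round the work are solid. World frame = base frame: x ahead of the robot, y to its left, z up, the work surface at z = 0. Lengths are in mm, angles in rad, forces in N, time in s.
With the tool pointing down it reaches from about 350 to 875 mm from the base axis. Payload 4.2 kg.
Tool frame: the origin (TCP) lies midway between the tips of the shut fingers; the grasp point (between the pads) lies 19 mm behind it (arm.grasp_offset is the distance from the TCP to the grasp point, in mm); z points along the fingers, y is the line along which they close (so a half turn about z gives the same grasp; the last joint's range is limited). The gripper opens to 85 mm and grips with 20 to 120 N. Pads are 22 mm wide; open, the fingers measure 114 mm over their backs; the gripper's body (76 mm by 85 mm) begins 54 mm behind the grasp point. The pads swing forward as they close: fully open they stand 13 mm farther back than shut.
Start: joints at [-0.935, 0.385, 0.008, 0, -1.194, -0.259], TCP at [229.98, -581.127, 203.112] pointing down, gripper open.
Joint ranges: [-3.14, 3.14], [-1.21, 2.06], [-1.07, 1.41], [-3.16, 2.05], [-2.99, -0.16], [-3.1, 3.1]. Speed limits (rad/s): [2.79, 2.79, 3.14, 3.14, 3.14, 3.14].

### API

Orientations are given as a unit quaternion [x, y, z, w].
In Python, from bench import arm gives the robot as it stands. The module is installed in compiled form; this text tells all that it offers.
- The arm moves only by the tool servo_tool, never from a script. Its argument "increments" is a list of rows, each a list of 7 numbers: the opening, from 0 (shut) to 1 (fully open), then the shift along the tool's x, y, z in m, then the turn, a rotation vector about the tool's x, y, z in degrees. In form: [[grip, x, y, z, ax, ay, az], ...]. A call has 1 to 12 rows; each row is the pose to reach, as a shift and turn from the pose commanded when the call began, along the tool's axes at that moment; what a row does not reach only later rows make up. A row lasts 1/8 s, in which the tool goes at most 62.5 mm and 10.7 degrees, less where a joint would pass 70% of its speed; a pose out of reach is approached as far as the arm can. A call with a gripper value outside its range is refused whole. The fingers move at their own pace and stop on an object; the grip force is fixed at half the most. Time passes only in rows, so rows that repeat a pose let the fingers close. It gives the time, the measured TCP pose, the force, the opening and the grip force at its end, in the units of the state.
- arm.read_state(): the state, without advancing time (a new reading comes with each control period).
- arm.get_image(name): name is "side" or "top"; returns a dict with "color" (384x512x3 uint8, red, green, blue), "fx", "fy", "cx", "cy" (pixels), "rvec" (rotation vector, rad) and "tvec" (3), from world to camera coordinates, as OpenCV has them. Camera axes: x right, y down, z forward; pixel columns grow to the right and rows downward; lengths in mm; the calibration is good to about 2 mm. A picture is of the moment at which its call begins. There is no depth.
- arm.job_done(): hands the job in; it is judged then, once.
Trained networks look in the newest picture that a camera, given by its name, has taken for a name from the list of things; names that differ only in an ending like _2 or _b are one class to them, and where a whole thing is asked for, a point or a joint stands for the part that bears it (a point fixed in the world has none). Each returns a list of dicts, best first, with "p" (0 to 1); they miss things now and then, are a little off and sometimes report something else, mostly with a low value. They report only what shows in the picture. A call takes as long as a camera call.
- arm.look_for(camera, thing): "box" ([centre column, centre row, width, height] in pixels, round what is visible of it).
- arm.spot_point(camera, thing): "centre" ([column, row] in pixels: a listed point, or the origin of a listed thing).
The state is a dict: "clock": time; "joints": joint angles; "joint_vel": joint speeds; "joint_efforts": joint torques, N m; "position": TCP position; "ee_rot": TCP orientation; "contact_force": force on the tool from outside, world axes, zero at the start; "wrist_torque": the same for the moment, N m; "gripper_width": finger opening in mm; "grasp_force": force on a finger pad.
Only numpy, scipy, OpenCV 4.12 (cv2) and the standard library are available. Lean on these libraries where they do the work, as an engineer would, in place of code of your own. Each camera call takes 0.05 s, during which the arm holds its last target. There are 200 camera calls.

## Working session

There is one attempt and no reset: what is moved stays moved. The work goes in short steps, Python scripts to look and compute and a tool call to move; the robot and the scene stay as the last step left them, time stands still between calls to the robot, and variables do not carry over. Pictures are saved under pics/ and viewed, at most 14 in all, crops included, and the job is handed in when it is done.

Besides the shell and the picture viewer there is one more tool, called after "Call:" by a JSON object that holds its "method" and its "body", one argument or row to a line. servo_tool: Moves the arm, as the interface text tells. Its arguments: {"type":"object","properties":{"increments":{"type":"array","items":{"type":"array","items":{"type":"number"}}}},"required":["increments"]}

```bash
mkdir -p pics; cat > h.py <<'E'
import numpy as np, cv2
from bench import arm
from scipy.spatial.transform import Rotation as R
def cam(name,save=None):
    im=arm.get_image(name)
    if save: cv2.imwrite('pics/'+save,im['color'][:,:,::-1])
    return im
def ray(im,px):
    Rm=cv2.Rodrigues(np.array(im['rvec'],float))[0]; t=np.array(im['tvec'],float).ravel()
    d=Rm.T@np.array([(px[0]-im['cx'])/im['fx'],(px[1]-im['cy'])/im['fy'],1.]); return -Rm.T@t,d
def at_z(im,px,z):
    c,d=ray(im,px); return c+d*(z-c[2])/d[2]
def proj(im,P):
    Rm=cv2.Rodrigues(np.array(im['rvec'],float))[0]; t=np.array(im['tvec'],float).ravel()
    p=Rm@np.array(P,float)+t; return [im['fx']*p[0]/p[2]+im['cx'],im['fy']*p[1]/p[2]+im['cy']]
def tri(a,pa,b,pb):
    c1,d1=ray(a,pa);c2,d2=ray(b,pb); s=np.linalg.lstsq(np.stack([d1,-d2],1),c2-c1,rcond=None)[0]
    p,q=c1+s[0]*d1,c2+s[1]*d2; return (p+q)/2,np.linalg.norm(p-q)
def inc(target,Rt=None):
    """tool-frame shift (m) and rotvec (deg) from current pose"""
    s=arm.read_state(); Rc=R.from_quat(s['ee_rot'])
    d=Rc.inv().apply(np.array(target)-s['position'])/1000
    rv=(Rc.inv()*Rt).as_rotvec(degrees=True) if Rt is not None else np.zeros(3)
    return np.round(d,4),np.round(rv,1)
def st():
    s=arm.read_state(); r=R.from_quat(s['ee_rot']).as_matrix()
    print('t',round(s['clock'],2),'p',np.round(s['position'],1),'x',np.round(r[:,0],3),'y',np.round(r[:,1],3),'z',np.round(r[:,2],3),'F',np.round(s['contact_force'],1),'w',round(s['gripper_width'],1),'g',round(s['grasp_force'],1))
E
python3 - <<'E'
from h import *
ims={c:cam(c,c+'0.png') for c in('top','side')}
st()
for c in ims:
    print(c,ims[c]['fx'],-cv2.Rodrigues(np.array(ims[c]['rvec']))[0].T@np.array(ims[c]['tvec']).ravel())
    for th,z in [('turn_left_knob',73.5),('turn_right_knob',73.5),('lid_handle',78),('lid_hinge',48),('model_case',0),('model_1',0),('scrap',0),('bowl',0),('flask_clamp',0)]:
        for d in arm.spot_point(c,th):
            if d['p']>.3: print(c,th,round(d['p'],2),np.round(d['centre'],1),np.round(at_z(ims[c],d['centre'],z),1))
E
```

```text
t 0.1 p [ 229.8 -580.6  202.2] x [-0.93  -0.368  0.   ] y [-0.368  0.93   0.002] z [-0.001  0.002 -1.   ] F [0.2 0.2 0.1] w 85.2 g 0.0
top 398.1121036243664 [ 269.96697867   26.28185941 1231.44511484]
top turn_left_knob 0.38 [299.8 191.6] [467.6 -63.7  73.5]
top turn_right_knob 0.64 [362.  224.7] [ 364.6 -239.1   73.5]
top turn_right_knob 0.53 [353.5 193. ] [ 458.3 -220.9   73.5]
top lid_handle 0.93 [327.2 190.5] [ 467.5 -143.7   78. ]
top lid_hinge 0.66 [329.5 160.7] [ 564.5 -160.3   48. ]
top lid_hinge 0.55 [296.4 179. ] [510.9 -57.1  48. ]
top model_case 0.81 [324.2 180.2] [ 514.  -147.6    0. ]
top model_1 0.76 [166.  197.4] [475.1 351.6   0. ]
top model_1 0.75 [258.7 208.3] [431.4  60.8   0. ]
top scrap 0.46 [257.6 155. ] [602.9  59.7   0. ]
top bowl 0.63 [363.9 228.5] [ 358.8 -260.9    0. ]
top flask_clamp 0.66 [256.2 210.4] [425.1  68.7   0. ]
top flask_clamp 0.38 [299.2 191.6] [480.2 -67.5   0. ]
side 495.53235473147487 [  26.06529056 1010.65885818  474.54672943]
side turn_left_knob 0.68 [264.9 171.6] [477.4 -74.1  73.5]
side turn_right_knob 0.69 [290.4 154.6] [ 467.  -233.8   73.5]
side lid_hinge 0.59 [240.6 168.2] [ 578.8 -145.8   48. ]
side model_case 0.84 [264.1 186.2] [ 515.1 -158.2    0. ]
side model_1 0.92 [264.9 224. ] [419.7  67.1   0. ]
side model_1 0.78 [173.6 276.6] [488.6 342.6   0. ]
side bowl 0.86 [326.4 178.4] [ 374.8 -280.1    0. ]
side bowl 0.51 [281.  166.4] [ 533.  -335.7    0. ]
```

View pics/top0.png

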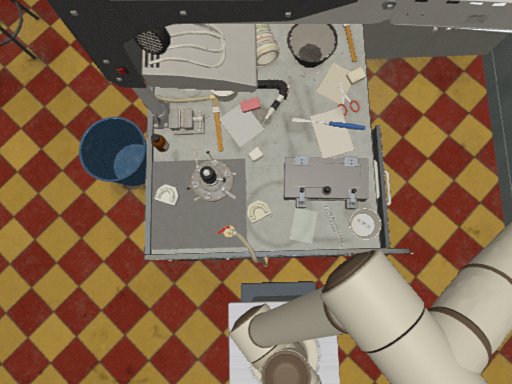

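View pics/side0.png

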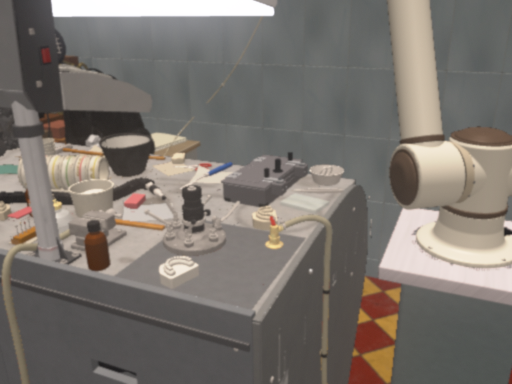

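The top view shows the case at about (285–367, 157–205), its handle at (327,190) and knobs near (300,191) and (353,193). Two models lie at (166,196) and (259,211), the scrap at (256,154), the bowl at (364,224) and the flask clamp at (210,180). The side view shows the same, with no third model. I'll zoom in for detail.

```bash
python3 - <<'E'
from h import *
t=cv2.imread('pics/top0.png')
a=cv2.resize(t[145:245,270:390],None,fx=5,fy=5,interpolation=cv2.INTER_CUBIC)
m=np.hstack([cv2.resize(t[170:220,145:195],None,fx=6,fy=6,interpolation=cv2.INTER_CUBIC),cv2.resize(t[190:240,240:290],None,fx=6,fy=6,interpolation=cv2.INTER_CUBIC)])
cv2.imwrite('pics/c1.png',a);cv2.imwrite('pics/c2.png',m)
E
```

```text
(no output)
```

View pics/c1.png

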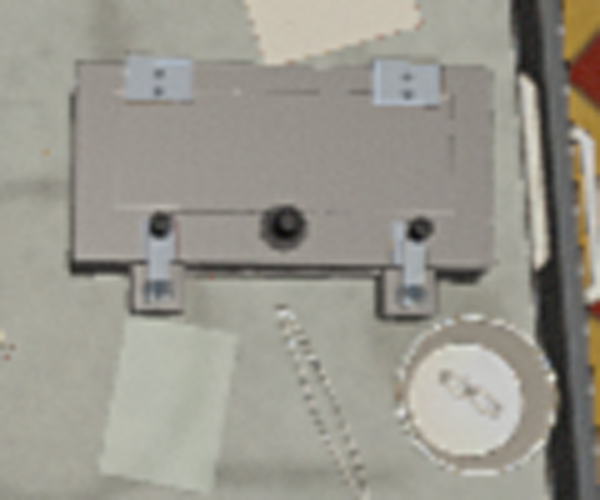

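View pics/c2.png

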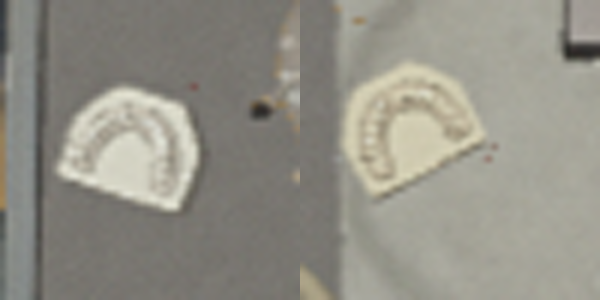

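```bash
cat > models.py <<'E'
from h import *
from scipy.optimize import minimize
F=np.array([(-27,-33),(-27,33),(-5,34),(27,13),(27,-13),(-5,-34)],float)
def fit(im,xy0,yaw0,r=34,zb=0):
    p0=proj(im,[*xy0,zb+10]);x0,y0=int(p0[0])-r,int(p0[1])-r;S=8
    crop=im['color'][y0:y0+2*r,x0:x0+2*r].astype(int)
    m=((crop.min(2)>150)&(crop[:,:,0]-crop[:,:,2]>4)).astype(np.uint8)
    n,l,s,c=cv2.connectedComponentsWithStats(m)
    k=min([i for i in range(1,n) if s[i,4]>60],key=lambda i:np.hypot(*(c[i]-r)))
    m=cv2.morphologyEx((l==k).astype(np.uint8),cv2.MORPH_CLOSE,np.ones((5,5)))
    M=cv2.resize(m*1.,None,fx=S,fy=S,interpolation=cv2.INTER_LINEAR)>.5
    def cost(q):
        Rz=R.from_euler('z',q[2]).as_matrix()[:2,:2]
        P=[proj(im,[*(Rz@f+q[:2]),z]) for f in F for z in(zb,zb+21)]
        h=cv2.convexHull(((np.array(P)-[x0,y0]+.5)*S).astype(np.float32)).astype(np.int32)
        I=np.zeros(M.shape,np.uint8);cv2.fillPoly(I,[h],1);I=I>0
        return 1-(I&M).sum()/(I|M).sum()
    best=min((minimize(cost,[*xy0,yaw0+d],method='Nelder-Mead',options=dict(initial_simplex=np.array([*xy0,yaw0+d])+np.array([[0,0,0],[8,0,0],[0,8,0],[0,0,.3]]))) for d in(-.5,0,.5,)),key=lambda o:o.fun)
    return np.round(best.x,3),round(best.fun,3),int(m.sum())
E
python3 - <<'E'
from models import *
im=cam('top')
u=lambda a,b:[270+(a+.5)/5-.5,145+(b+.5)/5-.5]
for n,p,z in[('TL',(78,62),54),('TR',(493,68),54),('BR',(490,270),54),('BL',(75,263),54),('kL',(161,222),85.5),('kR',(421,225),85.5),('h',(287,217),88),('pL',(158,290),60),('pR',(412,293),60)]:
    print(n,np.round(at_z(im,u(*p),z),1))
print(fit(im,(475,351),-.3)); print(fit(im,(428,63),.5))
E
```

```text
TL [579.1 -25.6  54. ]
TR [ 566.9 -276.6   54. ]
BR [ 443.3 -265.7   54. ]
BL [455.4 -19.1  54. ]
kL [473.  -68.9  85.5]
kR [ 466.4 -219.9   85.5]
h [ 473.2 -142.1   88. ]
pL [436.6 -67.4  60. ]
pR [ 430.1 -217.3   60. ]
(array([ 4.85988e+02,  3.45311e+02, -3.58000e-01]), np.float64(0.095), 334)
(array([425.276,  56.126,   0.53 ]), np.float64(0.818), 1854)
```

```bash
cat >> h.py <<'E'
CO=np.array([507.,-145.,0]); CY=-0.046
def cs(x,y,z): return CO+R.from_euler('z',CY).apply([x,y,z])
def down(yx): # tool z down, tool x at world yaw yx
    return R.from_euler('z',yx)*R.from_euler('x',np.pi)
def rows(wps,grip):
    s=arm.read_state(); Rc=R.from_quat(s['ee_rot']); out=[]
    for p,yx in wps:
        d=Rc.inv().apply(np.array(p)-s['position'])/1000; rv=(Rc.inv()*down(yx)).as_rotvec(degrees=True)
        out.append([grip]+[float(round(v,4)) for v in d]+[float(round(v,1)) for v in rv])
    print(str(out).replace(' ','')); return out
E
python3 - <<'E'
from h import *
st()
rows([(cs(-38,75,150),np.pi+CY)],.22)
rows([(cs(-38,75,66),np.pi+CY)],.22)
E
```

```text
t 1.05 p [ 230.  -581.1  203.1] x [-0.93  -0.368 -0.   ] y [-0.368  0.93  -0.   ] z [ 0. -0. -1.] F [-0.2  0.4 -0.5] w 85.3 g 0.0
[[0.22,-0.4142,0.3876,0.0531,-0.0,0.0,24.2]]
[[0.22,-0.4142,0.3876,0.1371,-0.0,0.0,24.2]]
```

Call:
{"method": "servo_tool", "body": {
  "increments": [
    [0.22, -0.4142, 0.3876, 0.0531, 0, 0, 24.2],
    [0.22, -0.4142, 0.3876, 0.0531, 0, 0, 24.2],
    [0.22, -0.4142, 0.3876, 0.0531, 0, 0, 24.2],
    [0.22, -0.4142, 0.3876, 0.0531, 0, 0, 24.2],
    [0.22, -0.4142, 0.3876, 0.0531, 0, 0, 24.2],
    [0.22, -0.4142, 0.3876, 0.0531, 0, 0, 24.2],
    [0.22, -0.4142, 0.3876, 0.0531, 0, 0, 24.2],
    [0.22, -0.4142, 0.3876, 0.0531, 0, 0, 24.2],
    [0.22, -0.4142, 0.3876, 0.0531, 0, 0, 24.2],
    [0.22, -0.4142, 0.3876, 0.0531, 0, 0, 24.2],
    [0.22, -0.4142, 0.3876, 0.0531, 0, 0, 24.2],
    [0.22, -0.4142, 0.3876, 0.0531, 0, 0, 24.2]
  ]
}}

```text
clock: 2.55
position: [471.9, -69.4, 150.1]
ee_rot: [0.024, 1.0, -0.0, -0.0]
contact_force: [-0.7, -0.4, -0.1]
gripper_width: 18.6
grasp_force: 0.0
```

Call:
{"method": "servo_tool", "body": {
  "increments": [
    [0.36, 0, 0, 0, 0, 0, 0],
    [0.36, 0, 0, 0.03, 0, 0, 0],
    [0.36, 0, 0, 0.055, 0, 0, 0],
    [0.36, 0, 0, 0.07, 0, 0, 0],
    [0.36, 0, 0, 0.084, 0, 0, 0],
    [0.1, 0, 0, 0.084, 0, 0, 0],
    [0.1, 0, 0, 0.084, 0, 0, 0],
    [0.1, 0, 0, 0.084, 0, 0, 0]
  ]
}}

```text
clock: 3.55
position: [473.1, -68.3, 66.7]
ee_rot: [0.023, 1.0, 0.0, 0.001]
contact_force: [0.5, -0.1, -0.5]
gripper_width: 8.7
grasp_force: 0.0
```

```bash
python3 - <<'E'
from h import *
st()
c=lambda th,r=36:(cs(-74+r*np.cos(th),75+r*np.sin(th),66),np.pi+CY+th)
rows([c(t) for t in np.linspace(0,1.64,11)[1:]],.21)
im=cam('side','s1.png'); cv2.imwrite('pics/s1c.png',cv2.resize(im['color'][110:240,200:360,::-1],None,fx=4,fy=4))
E
```

```text
t 3.55 p [473.1 -68.3  66.7] x [-0.999  0.045 -0.002] y [0.045 0.999 0.   ] z [ 0.002  0.    -1.   ] F [ 0.5 -0.1 -0.5] w 8.7 g 0.0
[[0.21,0.0011,0.0058,0.0007,0.0,0.1,-9.4],[0.21,0.0025,0.0115,0.0007,0.0,0.1,-18.8],[0.21,0.0048,0.0169,0.0007,-0.0,0.1,-28.2],[0.21,0.008,0.0219,0.0007,-0.0,0.1,-37.6],[0.21,0.012,0.0262,0.0007,-0.0,0.1,-47.0],[0.21,0.0166,0.0299,0.0007,-0.0,0.1,-56.3],[0.21,0.0218,0.0328,0.0007,-0.0,0.1,-65.7],[0.21,0.0274,0.0347,0.0007,-0.0,0.1,-75.1],[0.21,0.0332,0.0358,0.0007,-0.1,0.1,-84.5],[0.21,0.0391,0.0359,0.0007,-0.1,0.1,-93.9]]
```

View pics/s1c.png

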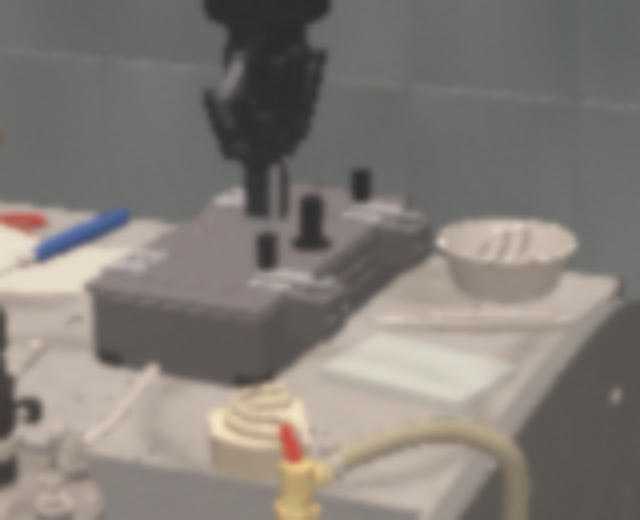

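The picture shows the fingertips at about (267,164) in the full image. The left knob at (266,172) is still free in front of and below them.

```bash
python3 - <<'E'
from h import *
im=cam('side'); tp=cam('top','t1.png')
for P in [(473,-68.3,66.7),(473,-68.3,85.7),tuple(cs(-38,75,73.5)),tuple(cs(-38,-75,73.5)),tuple(cs(-35,0,88)),tuple(cs(-57,126,0)),tuple(cs(-57,126,54)),tuple(cs(-57,-126,54)),tuple(cs(67,126,54))]: print(np.round(P,0),'side',np.round(proj(im,P),1),'top',np.round(proj(tp,P),1))
for c in('side','top'):
  for th in('turn_left_knob','turn_right_knob','lid_handle'):
    print(c,th,[(round(d['p'],2),np.round(d['centre'],1)) for d in arm.spot_point(c,th)][:3])
E
```

```text
[473. -68.  67.] side [265.7 175.1] top [301.1 190.1]
[473. -68.  86.] side [265.6 167.8] top [301.6 189. ]
[472. -68.  74.] side [265.8 172.5] top [301.3 189.9]
[ 466. -218.   74.] side [289.  156.2] top [352.4 190.6]
[ 472. -143.   88.] side [276.9 158.5] top [327.5 188.4]
[456. -17.   0.] side [264.3 208.3] top [283.2 199.8]
[456. -17.  54.] side [264.1 187.6] top [283.7 197.1]
[ 444. -268.   54.] side [302.  158.7] top [368.4 198.2]
[580. -22.  54.] side [219.3 180.5] top [284.1 156.9]
side turn_left_knob [(0.61, array([263.7, 169.9]))]
side turn_right_knob [(0.66, array([289.6, 153.6]))]
side lid_handle [(0.88, array([281.3, 160.7]))]
top turn_left_knob [(0.52, array([301.3, 189.2]))]
top turn_right_knob [(0.53, array([355.2, 193.2])), (0.44, array([363.4, 225.8]))]
top lid_handle [(0.82, array([328. , 189.8]))]
```

```bash
python3 - <<'E'
from h import *
im=cam('side'); a=im['color'][135:195,235:305,::-1]; b=cv2.resize(a,None,fx=8,fy=8,interpolation=cv2.INTER_NEAREST)
b=np.clip(b.astype(float)*1.7,0,255).astype(np.uint8)
cv2.imwrite('pics/s2c.png',b)
E
```

```text
(no output)
```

View pics/s2c.png

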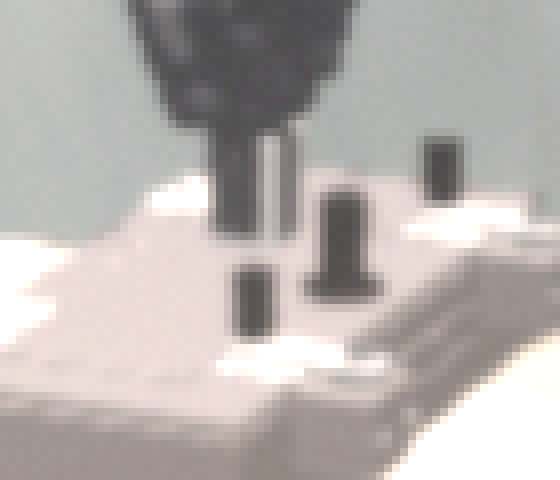

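```bash
python3 - <<'E'
from h import *
t=cv2.imread('pics/t1.png'); cv2.imwrite('pics/t1c.png',cv2.resize(t[130:290,240:400],None,fx=3.7,fy=3.7,interpolation=cv2.INTER_CUBIC))
im=cam('side')
for z in(66,80,95): print(at_z(im,(266.7,164.7),z))
c,d=ray(im,(266.7,164.7)); k=(473-c[0])/d[0]; print('x=473:',c+k*d); k=(-68-c[1])/d[1]; print('y=-68:',c+k*d)
s=arm.read_state(); print(s['joints'],s['position'])
E
```

```text
[ 503.01170406 -148.41659116   66.        ]
[ 486.66779697 -108.69761871   80.        ]
[469.15646794 -66.1415768   95.        ]
x=473: [473.         -75.48213063  91.70767531]
y=-68: [469.92118803 -68.          94.3449497 ]
[ 1.97732757e-01  2.93233570e-01 -5.30534294e-01 -1.15758799e-05
 -7.47095598e-01 -1.81408998e+00] [472.48355106 -68.31063493  66.00618404]
```

View pics/t1c.png

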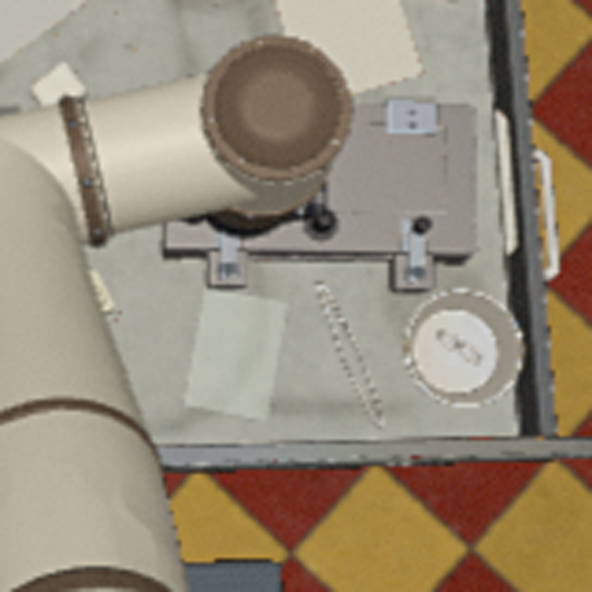

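The top view shows the wrist over the left part of the case, with the handle at about (326,189) and the right knob at (354,191) in the full image. I'll triangulate the knob and the fingertip to check the heights.

```bash
python3 - <<'E'
from h import *
t=cam('top');s=cam('side')
# knob mid side: crop s2c (253,300)->; top crop c1 top of knob
print('knobL',tri(t,(301.8,189.2),s,(235+254/8-.5,135+268/8-.5)))
print('handle top',tri(t,(327,188),s,(235+342/8-.5,135+192/8-.5)))
print('knobR top',tri(t,(353.8,189.8),s,(235+442/8-.5,135+138/8-.5)))
print(arm.read_state()['position'])
E
```

```text
knobL (array([472.07402754, -69.07929396,  85.22727997]), np.float64(0.8253669767375933))
handle top (array([ 471.93883276, -142.32486281,   88.56604949]), np.float64(2.3334338393939476))
knobR top (array([ 464.93752891, -219.99166847,   85.87158679]), np.float64(1.5968043720791303))
[472.49839699 -68.31177022  65.99719756]
```

Call:
{"method": "servo_tool", "body": {
  "increments": [
    [0.36, 0, 0, 0, 0, 0, 0],
    [0.36, 0, 0, 0, 0, 0, 0],
    [0.36, 0, 0, 0, 0, 0, 0],
    [0.36, 0, 0, 0.004, 0, 0, 0]
  ]
}}

```text
clock: 4.7
position: [472.8, -68.3, 62.1]
ee_rot: [0.023, 1.0, 0.0, 0.0]
contact_force: [0.3, 0.8, -0.6]
gripper_width: 30.7
grasp_force: 0.0
```

```bash
python3 - <<'E'
from h import *
im=cam('side'); a=im['color'][120:195,230:310,::-1]; b=cv2.resize(a,None,fx=7,fy=7,interpolation=cv2.INTER_NEAREST)
cv2.imwrite('pics/s3c.png',np.clip(b.astype(float)*1.7,0,255).astype(np.uint8))
E
```

```text
(no output)
```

View pics/s3c.png

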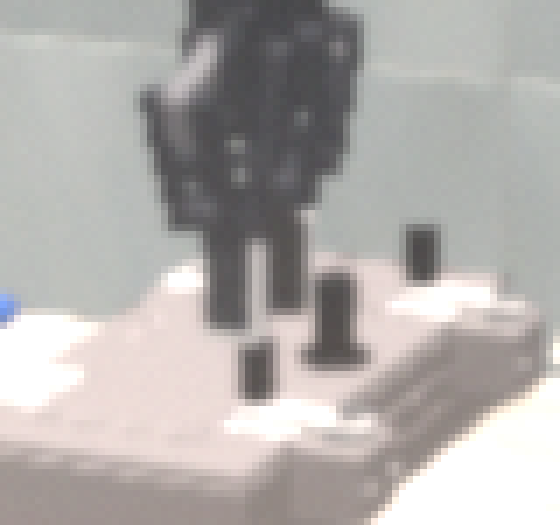

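The fingertips are at about (262,166) and (271,164), straddling the knob's column (266.7) but above its top at row 168.6. So the real tips stand higher than the reported TCP suggests. I'll descend gently and watch the force.

Call:
{"method": "servo_tool", "body": {
  "increments": [
    [0.36, 0, 0, 0.004, 0, 0, 0],
    [0.36, 0, 0, 0.008, 0, 0, 0],
    [0.36, 0, 0, 0.01, 0, 0, 0],
    [0.36, 0, 0, 0.01, 0, 0, 0]
  ]
}}

```text
clock: 5.25
position: [472.4, -68.3, 51.8]
ee_rot: [0.023, 1.0, -0.0, -0.0]
contact_force: [-0.2, -0.3, 0.5]
gripper_width: 30.8
grasp_force: 0.0
```

```bash
python3 - <<'E'
from h import *
st(); im=cam('side'); c=im['color'][140:185,240:300].astype(int).sum(2)
for r in range(14,36): print(140+r,' '.join('%3d'%v for v in c[r,14:40]))
E
```

```text
t 5.25 p [472.4 -68.3  51.8] x [-0.999  0.046  0.   ] y [ 0.046  0.999 -0.   ] z [-0. -0. -1.] F [-0.2 -0.3  0.5] w 30.8 g 0.0
154 195 160 169 185 186 187 180 159 148 152 152 157 155 152 146 152 150 167 219 297 335 322 312 314 311 311
155 214 166 159 167 167 169 164 156 155 153 161 162 160 159 151 151 151 159 196 270 319 330 325 323 316 309
156 266 214 201 194 182 163 155 152 151 153 155 157 162 155 149 146 148 150 167 225 309 355 363 352 330 316
157 315 313 318 298 252 185 155 153 151 146 156 167 187 186 174 153 148 147 161 221 309 363 368 360 348 345
158 372 405 437 407 329 238 170 150 150 151 159 206 258 266 230 173 151 152 163 214 297 330 313 292 287 308
159 462 497 516 494 426 305 195 152 152 148 170 242 314 307 241 174 151 148 160 207 262 255 222 206 201 227
160 480 514 524 507 447 324 201 159 158 161 178 253 330 316 239 172 149 155 160 200 233 191 161 158 155 173
161 432 446 442 423 379 290 195 164 169 172 179 256 332 320 238 169 154 152 162 196 221 174 141 141 140 158
162 401 398 394 385 354 284 195 169 169 169 177 255 334 318 236 169 150 152 163 195 224 172 139 140 136 156
1
[... 702 characters left out ...]
 314 267 280 329 336 307 262 226 169 146 143 144 156
170 395 394 394 390 379 333 257 223 214 202 205 247 314 315 272 303 364 370 318 236 183 155 148 146 148 152
171 392 395 394 395 388 366 336 326 312 292 285 297 330 308 259 307 375 382 343 260 199 175 166 170 171 174
172 396 395 392 395 392 388 379 373 367 351 334 326 315 266 232 302 376 390 366 330 288 249 238 237 240 249
173 394 393 395 395 395 394 390 389 383 360 315 270 239 201 213 297 372 390 386 378 361 346 343 343 345 345
174 394 395 393 393 392 395 392 393 388 355 277 201 171 163 206 293 370 393 392 394 391 387 389 390 388 386
175 396 395 394 394 394 394 397 395 391 351 261 176 153 163 212 301 377 396 395 394 395 393 393 392 392 388
```

Call:
{"method": "servo_tool", "body": {
  "increments": [
    [0.1, 0, 0, 0, 0, 0, 0],
    [0.1, 0, 0, 0, 0, 0, 0],
    [0.1, 0, 0, 0, 0, 0, 0],
    [0.1, 0, 0, 0, 0, 0, 0]
  ]
}}

```text
clock: 5.8
position: [472.8, -68.4, 52.3]
ee_rot: [0.023, 1.0, -0.0, 0.0]
contact_force: [0.5, -1.1, 2.8]
gripper_width: 9.1
grasp_force: 41.1
```

Call:
{"method": "servo_tool", "body": {
  "increments": [
    [0, 0, 0, 0, 0, 0, 0],
    [0, 0, 0, 0, 0, 0, 0]
  ]
}}

```text
clock: 6.05
position: [472.8, -68.4, 52.3]
ee_rot: [0.023, 1.0, -0.0, 0.0]
contact_force: [0.2, -0.4, 2.3]
gripper_width: 8.3
grasp_force: 58.7
```

```bash
python3 - <<'E'
from h import *
st(); print(arm.read_state()['wrist_torque'])
im=cam('side'); a=im['color'][130:190,235:305,::-1]; b=cv2.resize(a,None,fx=8,fy=8,interpolation=cv2.INTER_NEAREST)
cv2.imwrite('pics/s4c.png',np.clip(b.astype(float)*1.9,0,255).astype(np.uint8))
E
```

```text
t 6.05 p [472.8 -68.4  52.3] x [-0.999  0.045 -0.001] y [ 0.045  0.999 -0.   ] z [ 0.001 -0.    -1.   ] F [ 0.2 -0.4  2.3] w 8.3 g 58.7
[-0.36626103 -0.05978849  0.05627934]
```

View pics/s4c.png

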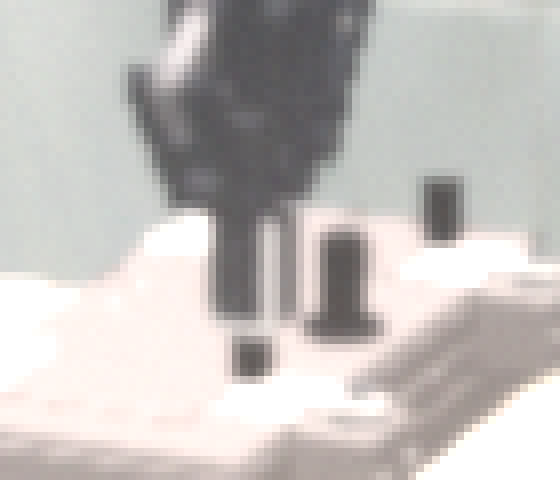

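Now the fingers hold the top of the knob: its visible lower part spans rows 172–177, and the grip force is 59 N. The tips therefore stand about 24 mm above the reported TCP. I'll go 8 mm lower, then swing.

Call:
{"method": "servo_tool", "body": {
  "increments": [
    [0.36, 0, 0, 0, 0, 0, 0],
    [0.36, 0, 0, 0, 0, 0, 0],
    [0.36, 0, 0, 0.004, 0, 0, 0],
    [0.36, 0, 0, 0.008, 0, 0, 0],
    [0.0, 0, 0, 0.008, 0, 0, 0],
    [0.0, 0, 0, 0.008, 0, 0, 0],
    [0.0, 0, 0, 0.008, 0, 0, 0]
  ]
}}

```text
clock: 6.98
position: [472.0, -68.4, 43.8]
ee_rot: [0.023, 1.0, -0.0, -0.0]
contact_force: [-0.5, 0.4, -1.4]
gripper_width: 9.8
grasp_force: 58.5
```

```bash
python3 - <<'E'
from h import *
st()
im=cam('side'); c=im['color'][:,:].astype(int).sum(2)
for r in range(164,180): print(r,' '.join('%3d'%v for v in c[r,258:280]))
E
```

```text
t 6.97 p [472.  -68.4  43.8] x [-0.999  0.046  0.001] y [ 0.046  0.999 -0.   ] z [-0.001  0.    -1.   ] F [-0.5  0.4 -1.4] w 9.8 g 58.5
164 391 389 361 286 194 162 162 157 179 255 334 315 236 211 281 345 323 207 143 143 140 155
165 392 389 362 293 202 163 164 164 177 254 334 320 240 214 284 347 325 206 147 146 145 168
166 394 388 366 295 201 161 161 163 182 257 334 318 245 210 283 346 325 209 144 145 142 174
167 392 389 364 294 198 165 164 163 179 257 335 318 241 214 284 344 323 208 145 140 142 169
168 392 389 366 295 202 166 165 161 179 254 336 317 241 215 279 329 308 200 150 141 146 165
169 395 388 364 297 201 163 162 160 181 259 334 319 243 212 256 283 240 172 144 145 145 154
170 394 389 364 298 204 168 170 162 182 260 335 320 245 208 235 237 193 158 149 150 151 151
171 396 389 370 305 206 173 168 168 182 257 335 319 244 212 248 250 207 174 170 170 171 174
172 393 392 379 328 247 214 205 195 199 264 337 320 254 249 305 324 290 247 237 237 240 245
173 395 393 388 367 332 314 294 277 269 301 345 338 295 312 359 373 362 347 346 347 343 345
174 397 396 392 389 372 355 332 323 320 329 351 357 356 369 386 388 389 386 388 387 389 389
175 392 392 396 394 387 351 288 264 268 283 312 348 382 389 395 393 397 394 393 395 395 387
176 396 394 394 393 388 348 256 204 202 227 293 368 405 409 403 399 397 398 398 392 385 364
177 395 395 395 395 394 372 331 306 301 324 396 459 477 462 449 437 428 425 416 397 363 328
178 396 394 393 395 390 407 440 456 463 473 500 522 523 519 514 513 507 503 481 437 354 306
179 395 394 396 392 396 422 446 454 460 464 473 485 490 499 509 521 530 531 519 479 389 330
```

Call:
{"method": "servo_tool", "body": {
  "increments": [
    [0.2, 0, 0, 0, 0, 0, 0],
    [0.2, 0, 0, 0, 0, 0, 0],
    [0.2, 0.0005, 0.0059, 0, 0, 0, -9.4],
    [0.2, 0.0019, 0.0116, 0, 0, 0, -18.8],
    [0.2, 0.0043, 0.017, 0, 0, 0, -28.2],
    [0.2, 0.0075, 0.022, 0, 0, 0, -37.6],
    [0.2, 0.0114, 0.0263, 0, 0, 0, -47.0],
    [0.2, 0.016, 0.03, 0, 0, 0, -56.4],
    [0.2, 0.0212, 0.0328, 0, 0, 0, -65.8],
    [0.2, 0.0268, 0.0348, 0, 0, 0, -75.2],
    [0.2, 0.0326, 0.0358, 0, 0, 0, -84.6],
    [0.2, 0.0385, 0.0359, 0, 0, 0, -94.0]
  ]
}}

```text
clock: 8.52
position: [436.7, -30.5, 44.5]
ee_rot: [0.718, -0.696, 0.001, -0.001]
contact_force: [1.3, -1.2, -0.4]
gripper_width: 17.0
grasp_force: 0.6
```

```bash
python3 - <<'E'
from h import *
st()
rows([(cs(-74,75,43.8)+R.from_euler('z',CY).apply([36*np.cos(1.66),36*np.sin(1.66),0]),np.pi+CY+1.66)],.2)
E
```

```text
t 8.53 p [436.7 -30.5  44.5] x [ 0.03 -1.   -0.  ] y [-1.    -0.03  -0.003] z [ 0.003  0.    -1.   ] F [ 1.3 -1.2 -0.4] w 17.0 g 0.6
[[0.2,0.0002,0.0017,0.0007,-0.1,0.0,-0.7]]
```

Call:
{"method": "servo_tool", "body": {
  "increments": [
    [0.2, 0, 0.002, 0, 0, 0, 0],
    [0.2, 0, 0.002, 0, 0, 0, 0],
    [0.36, 0, 0, 0, 0, 0, 0],
    [0.36, 0, 0, -0.03, 0, 0, 0],
    [0.36, 0, 0, -0.09, 0, 0, 0],
    [0.36, 0, 0, -0.09, 0, 0, 0]
  ]
}}

```text
clock: 9.28
position: [438.9, -30.2, 138.1]
ee_rot: [0.716, -0.699, 0.003, -0.004]
contact_force: [-0.2, -0.4, 0.4]
gripper_width: 30.8
grasp_force: 0.0
```

```bash
python3 - <<'E'
from h import *
st()
# right knob, measured axis 465.2,-219.9
rows([((465.4,-219.5,133),np.pi+CY)],.36)
im=cam('top','t2.png')
for c in('side','top'):
    i=cam(c); print(c,[(round(d['p'],2),np.round(d['centre'],1),np.round(at_z(i,d['centre'],73.5),1)) for d in arm.spot_point(c,'turn_left_knob')][:3])
E
```

```text
t 9.28 p [438.9 -30.2 138.1] x [ 0.024 -1.    -0.002] y [-1.    -0.024 -0.01 ] z [ 0.009  0.002 -1.   ] F [-0.2 -0.4  0.4] w 30.8 g 0.0
[[0.36,0.1899,-0.0219,0.005,-0.3,0.5,94.0]]
side [(0.68, array([272.4, 177.7]), array([443.1, -38.4,  73.5])), (0.23, array([174. , 277.4]), array([415.1, 447.9,  73.5]))]
top []
```

Call:
{"method": "servo_tool", "body": {
  "increments": [
    [0.36, 0.06, -0.006, 0.0, 0, 0, 10.4],
    [0.36, 0.1, -0.012, 0.0, 0, 0, 20.8],
    [0.36, 0.13, -0.018, 0.0, 0, 0, 31.2],
    [0.36, 0.16, -0.022, 0, 0, 0, 41.6],
    [0.36, 0.19, -0.022, 0, 0, 0, 52],
    [0.36, 0.19, -0.022, 0, 0, 0, 62.4],
    [0.36, 0.19, -0.022, 0, 0, 0, 72.8],
    [0.36, 0.19, -0.022, 0, 0, 0, 83.2],
    [0.36, 0.19, -0.022, 0, 0, 0, 94],
    [0.36, 0.19, -0.022, 0, 0, 0, 94]
  ]
}}

```text
clock: 10.78
position: [461.5, -220.0, 132.6]
ee_rot: [0.022, 1.0, 0.0, -0.002]
contact_force: [0.1, -0.3, -0.7]
gripper_width: 30.7
grasp_force: 0.0
```

```bash
python3 - <<'E'
from h import *
st()
rows([((465.4,-219.5,44),np.pi+CY)],.36)
E
```

```text
t 10.78 p [ 461.5 -220.   132.6] x [-0.999  0.044  0.003] y [0.044 0.999 0.   ] z [-0.003  0.001 -1.   ] F [ 0.1 -0.3 -0.7] w 30.7 g 0.0
[[0.36,-0.0041,0.0006,0.0886,0.0,-0.2,0.1]]
```

Call:
{"method": "servo_tool", "body": {
  "increments": [
    [0.36, -0.0035, 0.0005, 0.04, 0, 0, 0],
    [0.36, -0.0035, 0.0005, 0.07, 0, 0, 0],
    [0.36, -0.0035, 0.0005, 0.08, 0, 0, 0],
    [0.36, -0.0035, 0.0005, 0.088, 0, 0, 0],
    [0.0, -0.0035, 0.0005, 0.088, 0, 0, 0],
    [0.0, -0.0035, 0.0005, 0.088, 0, 0, 0],
    [0.0, -0.0035, 0.0005, 0.088, 0, 0, 0]
  ]
}}

```text
clock: 11.65
position: [466.2, -219.9, 46.5]
ee_rot: [0.023, 1.0, -0.0, 0.001]
contact_force: [0.6, -1.6, -2.2]
gripper_width: 9.4
grasp_force: 58.6
```

Call:
{"method": "servo_tool", "body": {
  "increments": [
    [0.2, 0, 0, 0, 0, 0, 0],
    [0.2, 0, 0, 0, 0, 0, 0],
    [0.2, 0.0005, -0.0043, 0, 0, 0, 9.5],
    [0.2, 0.0019, -0.01, 0, 0, 0, 19],
    [0.2, 0.0043, -0.0155, 0, 0, 0, 28.5],
    [0.2, 0.0075, -0.0205, 0, 0, 0, 38],
    [0.2, 0.0115, -0.025, 0, 0, 0, 47.5],
    [0.2, 0.0164, -0.0285, 0, 0, 0, 57],
    [0.2, 0.0216, -0.0313, 0, 0, 0, 66.5],
    [0.2, 0.0272, -0.0333, 0, 0, 0, 76],
    [0.2, 0.0331, -0.0342, 0, 0, 0, 85.5],
    [0.2, 0.0391, -0.0342, 0, 0, 0, 95]
  ]
}}

```text
clock: 13.15
position: [426.6, -252.6, 46.6]
ee_rot: [0.754, 0.657, 0.001, 0.001]
contact_force: [1.7, -1.2, -2.1]
gripper_width: 17.2
grasp_force: 0.8
```

Call:
{"method": "servo_tool", "body": {
  "increments": [
    [0.2, 0, -0.0015, 0, 0, 0, 0],
    [0.2, 0, -0.0015, 0, 0, 0, 0],
    [0.36, 0, 0, 0, 0, 0, 0],
    [0.36, 0, 0, -0.03, 0, 0, 0],
    [0.36, 0, 0, -0.09, 0, 0, 0],
    [0.36, 0, 0, -0.09, 0, 0, 0]
  ]
}}

```text
clock: 13.9
position: [428.3, -253.0, 140.5]
ee_rot: [0.752, 0.659, 0.003, 0.004]
contact_force: [-1.2, -0.1, -0.8]
gripper_width: 31.0
grasp_force: 0.0
```

```bash
python3 - <<'E'
from h import *
st()
for th in('turn_left_knob','turn_right_knob'):
    i=cam('side'); print([(round(d['p'],2),np.round(d['centre'],1),np.round(at_z(i,d['centre'],73.5)-[5,-5.6,0],1)) for d in arm.spot_point('side',th)][:3])
print(cs(-74,111,0),cs(-74,-111,0))
rows([((471.8,-143,133),np.pi+CY)],.36)
E
```

```text
t 13.9 p [ 428.3 -253.   140.5] x [ 0.131  0.991 -0.002] y [ 0.991 -0.131  0.01 ] z [ 0.009 -0.003 -1.   ] F [-1.2 -0.1 -0.8] w 31.0 g 0.0
[(0.48, array([272.5, 177.2]), array([439.2, -36.3,  73.5]))]
[(0.53, array([264. , 222.8]), array([357.5, 214.4,  73.5])), (0.48, array([305.8, 155. ]), array([ 421.1, -239.6,   73.5]))]
[438.18247767 -30.71461764   0.        ] [ 427.97407872 -252.47978306    0.        ]
[[0.36,0.1141,0.033,0.0017,-0.1,-0.2,-95.0]]
```

Call:
{"method": "servo_tool", "body": {
  "increments": [
    [0.42, 0.02, 0.005, 0, 0, 0, -10.5],
    [0.42, 0.04, 0.01, 0, 0, 0, -21],
    [0.42, 0.06, 0.015, 0, 0, 0, -31.5],
    [0.42, 0.08, 0.02, 0, 0, 0, -42],
    [0.42, 0.1, 0.025, 0, 0, 0, -52.5],
    [0.42, 0.114, 0.03, 0, 0, 0, -63],
    [0.42, 0.114, 0.033, 0, 0, 0, -73.5],
    [0.42, 0.114, 0.033, 0, 0, 0, -84],
    [0.42, 0.114, 0.033, 0, 0, 0, -95],
    [0.42, 0.114, 0.033, 0, 0, 0, -95]
  ]
}}

```text
clock: 15.35
position: [472.1, -143.5, 134.5]
ee_rot: [0.024, 1.0, 0.0, -0.002]
contact_force: [0.6, -0.9, -0.1]
gripper_width: 35.7
grasp_force: 0.0
```

```bash
python3 - <<'E'
from h import *
st()
rows([((471.8,-143,46),np.pi+CY)],.42)
E
```

```text
t 15.35 p [ 472.1 -143.5  134.5] x [-0.999  0.047  0.003] y [ 0.047  0.999 -0.   ] z [-0.003  0.    -1.   ] F [ 0.6 -0.9 -0.1] w 35.7 g 0.0
[[0.42,-0.0,0.0005,0.0885,-0.0,-0.2,-0.1]]
```

Call:
{"method": "servo_tool", "body": {
  "increments": [
    [0.42, 0, 0.0005, 0.04, 0, 0, 0],
    [0.42, 0, 0.0005, 0.07, 0, 0, 0],
    [0.42, 0, 0.0005, 0.082, 0, 0, 0],
    [0.42, 0, 0.0005, 0.0885, 0, 0, 0],
    [0.0, 0, 0.0005, 0.0885, 0, 0, 0],
    [0.0, 0, 0.0005, 0.0885, 0, 0, 0],
    [0.0, 0, 0.0005, 0.0885, 0, 0, 0]
  ]
}}

```text
clock: 16.23
position: [473.3, -144.6, 48.4]
ee_rot: [0.023, 1.0, -0.001, 0.001]
contact_force: [0.6, -7.3, -3.8]
gripper_width: 13.0
grasp_force: 58.5
```

```bash
python3 - <<'E'
from h import *
st()
f=lambda p:np.array([-102*np.cos(p)+30*np.sin(p),102*np.sin(p)+30*np.cos(p)])
for p in np.linspace(0,1.82,21)[1:]:
    d=(f(p)-f(0))/1000; print([0,round(-d[0],4),0,round(-d[1],4),0,0,0],round(p,2))
E
```

```text
t 16.23 p [ 473.3 -144.6   48.4] x [-0.999  0.046 -0.001] y [ 0.046  0.999 -0.002] z [ 0.001 -0.002 -1.   ] F [ 0.6 -7.3 -3.8] w 13.0 g 58.5
[0, np.float64(-0.0031), 0, np.float64(-0.0091), 0, 0, 0] 0.09
[0, np.float64(-0.0071), 0, np.float64(-0.018), 0, 0, 0] 0.18
[0, np.float64(-0.0119), 0, np.float64(-0.0264), 0, 0, 0] 0.27
[0, np.float64(-0.0174), 0, np.float64(-0.0343), 0, 0, 0] 0.36
[0, np.float64(-0.0236), 0, np.float64(-0.0418), 0, 0, 0] 0.45
[0, np.float64(-0.0304), 0, np.float64(-0.0486), 0, 0, 0] 0.55
[0, np.float64(-0.0378), 0, np.float64(-0.0548), 0, 0, 0] 0.64
[0, np.float64(-0.0458), 0, np.float64(-0.0603), 0, 0, 0] 0.73
[0, np.float64(-0.0543), 0, np.float64(-0.065), 0, 0, 0] 0.82
[0, np.float64(-0.0631), 0, np.float64(-0.0689), 0, 0, 0] 0.91
[0, np.float64(-0.0722), 0, np.float64(-0.0721), 0, 0, 0] 1.0
[0, np.float64(-0.0816), 0, np.float64(-0.0744), 0, 0, 0] 1.09
[0, np.float64(-0.0912), 0, np.float64(-0.0758), 0, 0, 0] 1.18
[0, np.float64(-0.1009), 0, np.float64(-0.0763), 0, 0, 0] 1.27
[0, np.float64(-0.1105), 0, np.float64(-0.076), 0, 0, 0] 1.36
[0, np.float64(-0.1201), 0, np.float64(-0.0748), 0, 0, 0] 1.46
[0, np.float64(-0.1296), 0, np.float64(-0.0727), 0, 0, 0] 1.55
[0, np.float64(-0.1388), 0, np.float64(-0.0698), 0, 0, 0] 1.64
[0, np.float64(-0.1477), 0, np.float64(-0.066), 0, 0, 0] 1.73
[0, np.float64(-0.1562), 0, np.float64(-0.0615), 0, 0, 0] 1.82
```

Call:
{"method": "servo_tool", "body": {
  "increments": [
    [0, 0, -0.001, 0, 0, 0, 0],
    [0, -0.0031, -0.001, -0.0091, 0, 0, 0],
    [0, -0.0071, -0.001, -0.018, 0, 0, 0],
    [0, -0.0119, -0.001, -0.0264, 0, 0, 0],
    [0, -0.0174, -0.001, -0.0343, 0, 0, 0],
    [0, -0.0236, -0.001, -0.0418, 0, 0, 0],
    [0, -0.0236, -0.001, -0.0418, 0, 0, 0]
  ]
}}

```text
clock: 17.1
position: [499.6, -145.9, 90.1]
ee_rot: [0.022, 1.0, -0.001, 0.003]
contact_force: [6.1, -6.9, -8.7]
gripper_width: 12.3
grasp_force: 58.5
```

```bash
python3 - <<'E'
from h import *
st(); i=cam('side')
for th in('lid_handle',): print([(round(d['p'],2),np.round(d['centre'],1)) for d in arm.spot_point('side',th)])
f=lambda p:cs(67-102*np.cos(p)+30*np.sin(p),0,48+102*np.sin(p)+30*np.cos(p))
print([(p,np.round(proj(i,f(p)),1)) for p in(0,.3,.45,.6)])
E
```

```text
t 17.1 p [ 499.6 -145.9   90.1] x [-0.999  0.044 -0.006] y [ 0.044  0.999 -0.001] z [ 0.006 -0.001 -1.   ] F [ 6.1 -6.9 -8.7] w 12.3 g 58.5
[(0.57, array([270.5, 149.8]))]
[(0, array([276.9, 162.2])), (0.3, array([272.2, 151. ])), (0.45, array([268.8, 145.9])), (0.6, array([264.7, 141.4]))]
```

Call:
{"method": "servo_tool", "body": {
  "increments": [
    [0, -0.0068, 0, -0.0068, 0, 0, 0],
    [0, -0.0142, 0, -0.013, 0, 0, 0],
    [0, -0.0222, 0, -0.0185, 0, 0, 0],
    [0, -0.0307, 0, -0.0232, 0, 0, 0],
    [0, -0.0395, 0, -0.0271, 0, 0, 0],
    [0, -0.0486, 0, -0.0303, 0, 0, 0],
    [0, -0.058, 0, -0.0326, 0, 0, 0],
    [0, -0.0676, 0, -0.034, 0, 0, 0],
    [0, -0.0773, 0, -0.0345, 0, 0, 0],
    [0, -0.0773, 0, -0.0345, 0, 0, 0]
  ]
}}

```text
clock: 18.45
position: [573.6, -149.8, 123.3]
ee_rot: [0.023, 1.0, -0.001, -0.001]
contact_force: [0.6, -0.2, 1.4]
gripper_width: 0.3
grasp_force: 0.1
```

```bash
python3 - <<'E'
from h import *
st(); i=cam('side','s5.png')
print([(round(d['p'],2),np.round(d['centre'],1)) for d in arm.spot_point('side','lid_handle')])
f=lambda p:cs(67-102*np.cos(p)+30*np.sin(p),0,48+102*np.sin(p)+30*np.cos(p))
print([(p,np.round(proj(i,f(p)),1)) for p in(.9,1.1,1.27,1.4)])
E
```

```text
t 18.45 p [ 573.6 -149.8  123.3] x [-0.999  0.046  0.001] y [ 0.046  0.999 -0.001] z [-0.001 -0.001 -1.   ] F [ 0.6 -0.2  1.4] w 0.3 g 0.1
[(0.73, array([252.6, 135.2]))]
[(0.9, array([255.2, 134.3])), (1.1, array([248.2, 131.3])), (1.27, array([242.1, 130. ])), (1.4, array([237.5, 129.8]))]
```

```bash
python3 - <<'E'
import cv2
a=cv2.imread('pics/s5.png')[95:200,190:320]; cv2.imwrite('pics/s5c.png',cv2.resize(a,None,fx=5,fy=5,interpolation=cv2.INTER_CUBIC))
E
```

```text
(no output)
```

View pics/s5c.png

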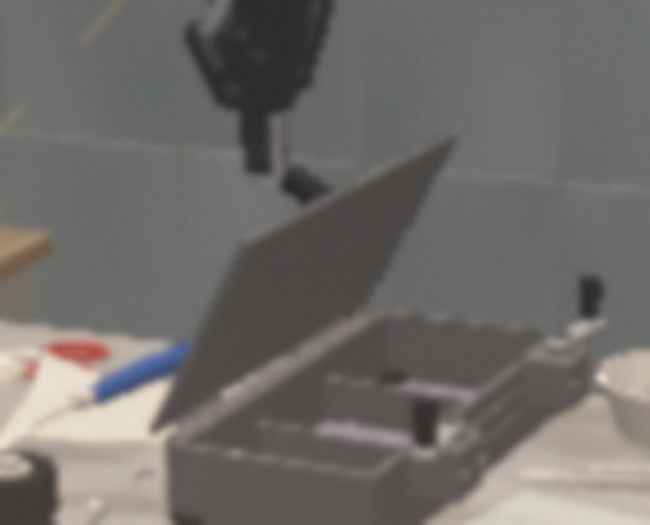

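The lid stands at about 0.95 rad, its handle at (306,183) in the crop pointing back, and the shut fingers have slid off just beyond it; both wings are clear. I'll push the lid open from its underside.

Call:
{"method": "servo_tool", "body": {
  "increments": [
    [0, 0, 0, -0.055, 0, 0, 0],
    [0, 0.055, 0, -0.055, 0, 0, 0],
    [0, 0.11, 0, -0.055, 0, 0, 0],
    [0, 0.112, 0, -0.03, 0, 0, 0],
    [0, 0.112, 0, 0.017, 0, 0, 0],
    [0, 0.09, 0, 0.017, 0, 0, 0],
    [0, 0.075, 0, 0.017, 0, 0, 0],
    [0, 0.06, 0, 0.017, 0, 0, 0],
    [0, 0.05, 0, 0.017, 0, 0, 0],
    [0, 0.04, 0, 0.017, 0, 0, 0],
    [0, 0.04, 0, 0.017, 0, 0, 0]
  ]
}}

```text
clock: 19.92
position: [535.1, -146.8, 106.9]
ee_rot: [0.023, 1.0, 0.0, 0.001]
contact_force: [-0.1, -0.4, 0.2]
gripper_width: 0.1
grasp_force: 0.0
```

Call:
{"method": "servo_tool", "body": {
  "increments": [
    [0, -0.01, 0, 0, 0, 0, 0],
    [0, -0.02, 0, 0, 0, 0, 0],
    [0, -0.03, 0, 0, 0, 0, 0],
    [0, -0.036, 0, 0, 0, 0, 0],
    [0, -0.042, 0, 0, 0, 0, 0],
    [0, -0.042, 0, 0, 0, 0, 0]
  ]
}}

```text
clock: 20.68
position: [576.3, -148.7, 106.4]
ee_rot: [0.023, 1.0, 0.0, 0.0]
contact_force: [-0.4, -1.0, 0.1]
gripper_width: 0.4
grasp_force: 0.2
```

```bash
python3 - <<'E'
from h import *
st(); i=cam('side','s6.png')
print([(round(d['p'],2),np.round(d['centre'],1)) for d in arm.spot_point('side','lid_handle')])
f=lambda p:cs(67-102*np.cos(p)+30*np.sin(p),0,48+102*np.sin(p)+30*np.cos(p))
print([(p,np.round(proj(i,f(p)),1)) for p in(1.4,1.6,1.75,1.9)])
a=cv2.imread('pics/s6.png')[95:200,190:320]; cv2.imwrite('pics/s6c.png',cv2.resize(a,None,fx=5,fy=5,interpolation=cv2.INTER_CUBIC))
E
```

```text
t 20.68 p [ 576.3 -148.7  106.4] x [-0.999  0.046 -0.   ] y [0.046 0.999 0.   ] z [ 0.  0. -1.] F [-0.4 -1.   0.1] w 0.4 g 0.2
[(0.59, array([227.2, 135.7]))]
[(1.4, array([237.5, 129.8])), (1.6, array([230.7, 130.7])), (1.75, array([226. , 132.4])), (1.9, array([221.7, 134.9]))]
```

View pics/s6c.png

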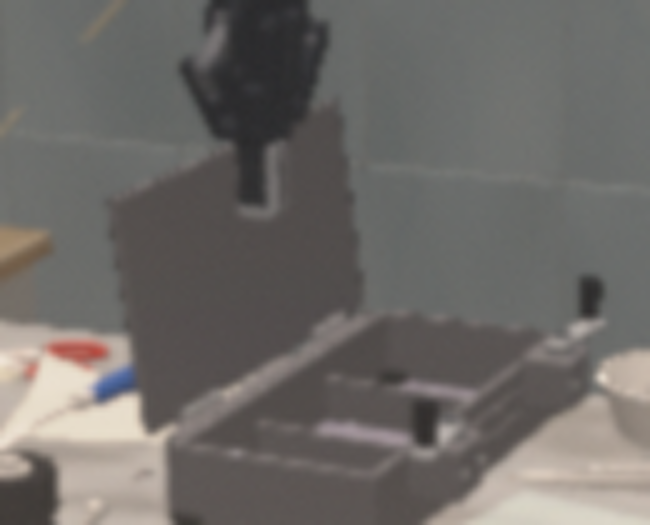

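The lid now leans back at about 1.75 rad and the case is open and empty. I'll back off, then measure the models again.

Call:
{"method": "servo_tool", "body": {
  "increments": [
    [0.9, 0.03, 0, 0, 0, 0, 0],
    [0.9, 0.06, 0, -0.03, 0, 0, 0],
    [0.9, 0.1, -0.03, -0.09, 0, 0, 10],
    [0.9, 0.1, -0.08, -0.1, 0, 0, 20],
    [0.9, 0.1, -0.14, -0.1, 0, 0, 30],
    [0.9, 0.1, -0.2, -0.1, 0, 0, 30],
    [0.9, 0.1, -0.2, -0.1, 0, 0, 30]
  ]
}}

```text
clock: 21.65
position: [466.4, -347.4, 206.6]
ee_rot: [0.283, 0.959, -0.0, 0.001]
contact_force: [0.0, 1.0, -1.1]
gripper_width: 76.7
grasp_force: 0.0
```

```bash
sed -i 's/def fit(im,xy0,yaw0,r=34,zb=0):/def fit(im,xy0,yaw0,r=17,zb=0,rb=22):/; s/crop\[:,:,2\]>4/crop[:,:,2]>rb/; s/S=8/S=16/' models.py
python3 - <<'E'
from models import *
st(); i=cam('side'); t=cam('top','t3.png')
print('lidh',[np.round(d['centre'],1) for d in arm.spot_point('side','lid_handle')])
for c,im in(('side',i),('top',t)): print(c,[(round(d['p'],2),np.round(d['centre'],1),np.round(at_z(im,d['centre'],0),0)) for d in arm.spot_point(c,'model_1')])
t0=dict(t); t0['color']=cv2.imread('pics/top0.png')[:,:,::-1]
for nm,T in(('t0',t0),('t3',t)):
  for xy,yw,rb in(((485,346),-.35,4),((428,63),.5,22)):
    print(nm,T['color'][int(proj(T,[*xy,20])[1]),int(proj(T,[*xy,20])[0])])
    try: print(fit(T,xy,yw,rb=rb))
    except Exception as e: print(e)
print(t0['color'][225,262],t0['color'][211,257])
E
```

```text
t 21.65 p [ 466.4 -347.4  206.6] x [-0.839  0.543 -0.001] y [ 0.543  0.839 -0.   ] z [ 0.001 -0.001 -1.   ] F [ 0.   1.  -1.1] w 76.7 g 0.0
lidh [array([230.8, 132.9])]
side [(0.98, array([265. , 222.2]), array([423.,  58.,   0.])), (0.69, array([177.7, 274.3]), array([486., 333.,   0.]))]
top [(0.89, array([163.7, 195.4]), array([482., 359.,   0.])), (0.55, array([255.9, 210.2]), array([426.,  70.,   0.]))]
t0 [215 215 200]
(array([ 4.85647e+02,  3.44906e+02, -3.30000e-01]), np.float64(0.096), 335)
t0 [167 162 139]
(array([426.544,  66.916,   0.457]), np.float64(0.103), 341)
t3 [212 211 196]
(array([ 4.85886e+02,  3.45153e+02, -3.43000e-01]), np.float64(0.101), 332)
t3 [161 156 132]
(array([426.607,  66.47 ,   0.453]), np.float64(0.1), 342)
[166 164 154] [208 203 178]
```

```bash
python3 - <<'E'
from h import *
st()
rows([((450,-250,206),.48+1.5*np.pi-2.0),((426.6,66.5,140),.48+1.5*np.pi),((426.6,66.5,60),.48+1.5*np.pi)],.9)
E
```

```text
t 21.9 p [ 467.1 -342.9  207.2] x [-0.843  0.538 -0.001] y [0.538 0.843 0.   ] z [ 0.001 -0.    -1.   ] F [0.2 0.3 0.4] w 76.8 g 0.0
[[0.9,0.0644,0.0691,0.0011,0.0,0.0,-35.4],[0.9,0.2543,0.3234,0.0671,-0.0,0.0,-150.0],[0.9,0.2543,0.3234,0.1471,-0.0,0.0,-150.0]]
```

Call:
{"method": "servo_tool", "body": {
  "increments": [
    [0.9, 0.025, 0.032, 0, 0, 0, -10.5],
    [0.9, 0.05, 0.064, 0, 0, 0, -21],
    [0.9, 0.075, 0.096, 0, 0, 0, -31.5],
    [0.9, 0.1, 0.128, 0, 0, 0, -42],
    [0.9, 0.125, 0.16, 0, 0, 0, -52.5],
    [0.9, 0.15, 0.192, 0, 0, 0, -63],
    [0.9, 0.175, 0.224, 0, 0, 0, -73.5],
    [0.9, 0.2, 0.256, 0.02, 0, 0, -84],
    [0.9, 0.225, 0.288, 0.04, 0, 0, -94.5],
    [0.9, 0.2543, 0.3234, 0.06, 0, 0, -105],
    [0.9, 0.2543, 0.3234, 0.067, 0, 0, -115.5],
    [0.9, 0.2543, 0.3234, 0.067, 0, 0, -126]
  ]
}}

```text
clock: 23.4
position: [425.8, 67.1, 139.5]
ee_rot: [0.731, -0.682, -0.0, 0.0]
contact_force: [0.6, 0.5, 0.1]
gripper_width: 77.3
grasp_force: 0.0
```

Call:
{"method": "servo_tool", "body": {
  "increments": [
    [0.9, 0, 0, 0, 0, 0, -10],
    [0.9, 0, 0, 0, 0, 0, -20],
    [0.9, 0, 0, 0.02, 0, 0, -24],
    [0.9, 0, 0, 0.05, 0, 0, -24],
    [0.9, 0, 0, 0.08, 0, 0, -24],
    [0.9, 0, 0, 0.08, 0, 0, -24]
  ]
}}

```text
clock: 24.15
position: [425.0, 65.6, 58.7]
ee_rot: [0.855, -0.519, -0.001, 0.002]
contact_force: [-0.5, -1.0, 0.4]
gripper_width: 77.0
grasp_force: 0.0
```

```bash
python3 - <<'E'
from h import *
st(); i=cam('side','s7.png'); p=arm.read_state()['position']
for z in(0,21,35,60,84): print(z,np.round(proj(i,[p[0],p[1],z]),1))
rows([((426.6,66.5,60),.48+1.5*np.pi)],.9)
a=cv2.imread('pics/s7.png')[150:250,205:325]; cv2.imwrite('pics/s7c.png',cv2.resize(a,None,fx=6,fy=6,interpolation=cv2.INTER_CUBIC))
E
```

```text
t 24.15 p [425.   65.6  58.7] x [ 0.462 -0.887  0.   ] y [-0.887 -0.462  0.004] z [-0.004 -0.002 -1.   ] F [-0.5 -1.   0.4] w 77.0 g 0.0
0 [262.3 223.4]
21 [262.3 214.9]
35 [262.2 209.2]
60 [262.1 198.9]
84 [262.  188.9]
[[0.9,-0.0003,-0.0003,-0.0,0.1,-0.0,0.0]]
```

View pics/s7c.png

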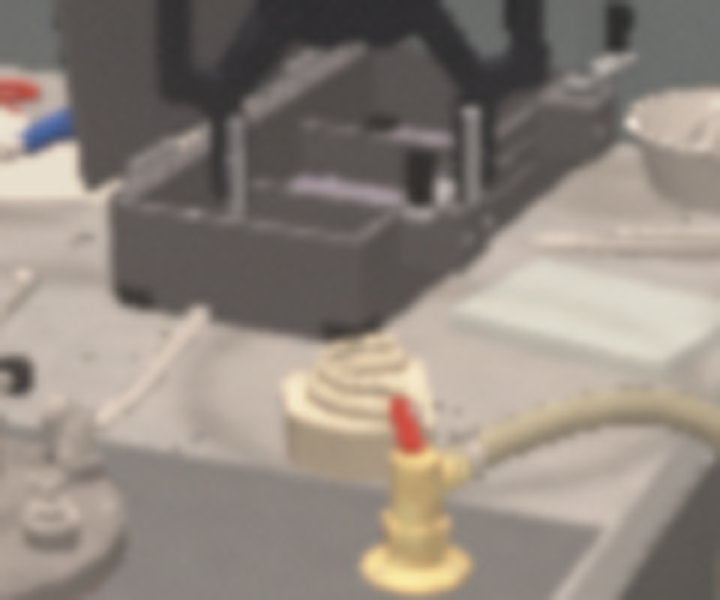

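Crop: fingertips at (230,215) and (475,205), about 34 mm above the reported TCP when open. The model is centred at about (358,420) directly under them, and the torch is clear. Now lowering round it.

Call:
{"method": "servo_tool", "body": {
  "increments": [
    [0.9, 0, 0, 0.04, 0, 0, 0],
    [0.9, 0, 0, 0.065, 0, 0, 0],
    [0.9, 0, 0, 0.076, 0, 0, 0],
    [0.9, 0, 0, 0.084, 0, 0, 0],
    [0.9, 0, 0, 0.084, 0, 0, 0],
    [0.5, 0, 0, 0.084, 0, 0, 0],
    [0.5, 0, 0, 0.084, 0, 0, 0],
    [0.5, 0, 0, 0.084, 0, 0, 0],
    [0.5, 0, 0, 0.084, 0, 0, 0]
  ]
}}

```text
clock: 25.32
position: [427.2, 65.6, -23.1]
ee_rot: [0.855, -0.519, 0.0, -0.0]
contact_force: [-2.1, 0.1, 5.6]
gripper_width: 52.0
grasp_force: 63.1
```

```bash
python3 - <<'E'
from h import *
st()
E
```

```text
t 25.32 p [427.2  65.6 -23.1] x [ 0.46  -0.888  0.   ] y [-0.888 -0.46  -0.001] z [ 0.001  0.    -1.   ] F [-2.1  0.1  5.6] w 52.0 g 63.1
```

Call:
{"method": "servo_tool", "body": {
  "increments": [
    [0.5, 0, 0, -0.02, 0, 0, 0],
    [0.5, 0, 0, -0.06, 0, 0, 0],
    [0.5, 0, 0, -0.115, 0, 0, 0],
    [0.5, 0, 0, -0.115, 0, 0, 0]
  ]
}}

```text
clock: 25.82
position: [429.9, 67.0, 95.1]
ee_rot: [0.855, -0.519, 0.003, -0.005]
contact_force: [-1.1, 1.1, -2.6]
gripper_width: 52.4
grasp_force: 63.6
```

```bash
python3 - <<'E'
from h import *
st(); i=cam('side'); print([(round(d['p'],2),np.round(d['centre'],1)) for d in arm.spot_point('side','model_1')], proj(i,[427,66,115]))
rows([((507,-145,90),-.046+1.5*np.pi)],.5)
E
```

```text
t 25.82 p [429.9  67.   95.1] x [ 0.461 -0.888  0.   ] y [-0.888 -0.461 -0.011] z [ 0.01   0.005 -1.   ] F [-1.1  1.1 -2.6] w 52.4 g 63.6
[(0.84, array([176.2, 274.7])), (0.82, array([259.1, 174.3]))] [np.float64(261.61946602765596), np.float64(175.62643514906088)]
[[0.5,0.224,0.0252,0.0011,-0.1,0.1,30.0]]
```

Call:
{"method": "servo_tool", "body": {
  "increments": [
    [0.5, 0.03, 0.003, 0, 0, 0, 4],
    [0.5, 0.08, 0.009, 0, 0, 0, 10],
    [0.5, 0.13, 0.015, 0, 0, 0, 18],
    [0.5, 0.18, 0.02, 0, 0, 0, 25],
    [0.5, 0.21, 0.024, 0, 0, 0, 30],
    [0.5, 0.224, 0.0252, 0, 0, 0, 30],
    [0.5, 0.224, 0.0252, 0, 0, 0, 30]
  ]
}}

```text
clock: 26.8
position: [506.7, -145.3, 89.4]
ee_rot: [-0.691, 0.723, 0.001, -0.001]
contact_force: [-0.4, -0.3, -2.6]
gripper_width: 52.4
grasp_force: 63.5
```

```bash
python3 - <<'E'
from h import *
st(); i=cam('side','s8.png'); print([(round(d['p'],2),np.round(d['centre'],1)) for d in arm.spot_point('side','model_1')], proj(i,[507,-145,115]))
rows([((507,-145,-15.5),-.046+1.5*np.pi)],.5)
E
```

```text
t 26.8 p [ 506.7 -145.3   89.4] x [-0.046 -0.999 -0.   ] y [-0.999  0.046  0.003] z [-0.003  0.    -1.   ] F [-0.4 -0.3 -2.6] w 52.4 g 63.5
[(0.61, array([174.3, 275. ])), (0.55, array([265.7, 151.6]))] [np.float64(264.67262164723104), np.float64(147.07718126711663)]
[[0.5,0.0007,-0.0006,0.1056,0.1,0.0,0.1]]
```

Call:
{"method": "servo_tool", "body": {
  "increments": [
    [0.5, 0.0005, -0.0005, 0.03, 0, 0, 0],
    [0.5, 0.0005, -0.0005, 0.06, 0, 0, 0],
    [0.5, 0.0005, -0.0005, 0.08, 0, 0, 0],
    [0.5, 0.0005, -0.0005, 0.095, 0, 0, 0],
    [0.5, 0.0005, -0.0005, 0.1, 0, 0, 0],
    [0.5, 0.0005, -0.0005, 0.103, 0, 0, 0],
    [0.5, 0.0005, -0.0005, 0.103, 0, 0, 0]
  ]
}}

```text
clock: 27.78
position: [508.4, -145.4, -11.7]
ee_rot: [-0.691, 0.723, -0.0, 0.0]
contact_force: [-0.1, 0.6, -0.7]
gripper_width: 52.0
grasp_force: 63.5
```

Call:
{"method": "servo_tool", "body": {
  "increments": [
    [0.5, 0, 0, 0.0015, 0, 0, 0],
    [0.5, 0, 0, 0.002, 0, 0, 0],
    [0.72, 0, 0, 0.002, 0, 0, 0],
    [0.72, 0, 0, 0.002, 0, 0, 0],
    [0.72, 0, 0, 0.002, 0, 0, 0]
  ]
}}

```text
clock: 28.4
position: [508.2, -145.5, -14.0]
ee_rot: [-0.691, 0.723, -0.0, 0.0]
contact_force: [-0.0, 0.7, 0.3]
gripper_width: 61.9
grasp_force: 0.0
```

Call:
{"method": "servo_tool", "body": {
  "increments": [
    [0.72, 0, 0, -0.02, 0, 0, 0],
    [0.72, 0, 0, -0.05, 0, 0, 0],
    [0.72, 0, 0, -0.1, 0, 0, 0],
    [0.72, 0, 0, -0.14, 0, 0, 0],
    [0.72, 0, 0, -0.14, 0, 0, 0]
  ]
}}

```text
clock: 29.02
position: [510.5, -145.6, 129.6]
ee_rot: [-0.691, 0.723, -0.003, 0.003]
contact_force: [0.3, -1.1, -1.0]
gripper_width: 61.7
grasp_force: 0.0
```

```bash
python3 - <<'E'
from models import *
st(); i=cam('side'); t=cam('top','t4.png')
for c,im in(('side',i),('top',t)): print(c,[(round(d['p'],2),np.round(d['centre'],1),np.round(at_z(im,d['centre'],0),0),np.round(at_z(im,d['centre'],6),0)) for d in arm.spot_point(c,'model_1')])
print(fit(t,(485.8,345.1),-.34,rb=4))
rows([((485.8,345.1,140),-.33+1.5*np.pi)],.9)
E
```

```text
t 29.02 p [ 510.5 -145.6  129.6] x [-0.045 -0.999  0.   ] y [-0.999  0.045 -0.008] z [ 0.008 -0.    -1.   ] F [ 0.3 -1.1 -1. ] w 61.7 g 0.0
side [(0.77, array([176.4, 277.8]), array([482., 344.,   0.]), array([476., 353.,   6.])), (0.58, array([265.9, 184.7]), array([ 515., -171.,   -0.]), array([ 509., -156.,    6.]))]
top [(0.8, array([167.5, 197.8]), array([474., 347.,   0.]), array([473., 345.,   6.])), (0.69, array([324.3, 181.2]), array([ 511., -148.,    0.]), array([ 510., -147.,    6.]))]
(array([ 4.85323e+02,  3.45157e+02, -3.26000e-01]), np.float64(0.098), 338)
[[0.9,-0.489,0.0436,-0.0153,0.2,-0.0,16.3]]
```

Call:
{"method": "servo_tool", "body": {
  "increments": [
    [0.9, -0.03, 0.003, -0.01, 0, 0, 2],
    [0.9, -0.09, 0.008, -0.015, 0, 0, 6],
    [0.9, -0.15, 0.014, -0.015, 0, 0, 10],
    [0.9, -0.21, 0.02, -0.015, 0, 0, 14],
    [0.9, -0.27, 0.025, -0.015, 0, 0, 16.3],
    [0.9, -0.33, 0.03, -0.015, 0, 0, 16.3],
    [0.9, -0.39, 0.035, -0.015, 0, 0, 16.3],
    [0.9, -0.45, 0.04, -0.015, 0, 0, 16.3],
    [0.9, -0.489, 0.0436, -0.015, 0, 0, 16.3],
    [0.9, -0.489, 0.0436, -0.015, 0, 0, 16.3],
    [0.9, -0.489, 0.0436, -0.015, 0, 0, 16.3]
  ]
}}

```text
clock: 30.6
position: [486.0, 344.1, 139.3]
ee_rot: [-0.581, 0.814, -0.0, -0.002]
contact_force: [-0.4, -0.5, 0.8]
gripper_width: 77.1
grasp_force: 0.0
```

```bash
python3 - <<'E'
from h import *
st(); i=cam('side'); print([(round(d['p'],2),np.round(d['centre'],1),np.round(at_z(i,d['centre'],0),0)) for d in arm.spot_point('side','model_1')])
rows([((485.5,345.1,-24),-.33+1.5*np.pi)],.9)
E
```

```text
t 30.6 p [486.  344.1 139.3] x [-0.324 -0.946  0.003] y [-0.946  0.324  0.001] z [-0.002 -0.002 -1.   ] F [-0.4 -0.5  0.8] w 77.1 g 0.0
[(0.69, array([263.9, 186.1]), array([ 516., -159.,    0.])), (0.64, array([176.5, 274.1]), array([488., 333.,   0.]))]
[[0.9,-0.0014,0.0014,0.1641,0.0,-0.1,-0.1]]
```

Call:
{"method": "servo_tool", "body": {
  "increments": [
    [0.9, -0.001, 0.001, 0.05, 0, 0, 0],
    [0.9, -0.001, 0.001, 0.1, 0, 0, 0],
    [0.9, -0.001, 0.001, 0.135, 0, 0, 0],
    [0.9, -0.001, 0.001, 0.152, 0, 0, 0],
    [0.9, -0.001, 0.001, 0.162, 0, 0, 0],
    [0.9, -0.001, 0.001, 0.162, 0, 0, 0],
    [0.5, -0.001, 0.001, 0.162, 0, 0, 0],
    [0.5, -0.001, 0.001, 0.162, 0, 0, 0],
    [0.5, -0.001, 0.001, 0.162, 0, 0, 0],
    [0.5, -0.001, 0.001, 0.162, 0, 0, 0]
  ]
}}

```text
clock: 31.95
position: [487.0, 347.4, -19.4]
ee_rot: [-0.582, 0.813, 0.0, 0.002]
contact_force: [-0.8, 1.0, 5.0]
gripper_width: 52.4
grasp_force: 64.3
```

Call:
{"method": "servo_tool", "body": {
  "increments": [
    [0.5, 0, 0, -0.02, 0, 0, 0],
    [0.5, 0, 0, -0.06, 0, 0, 0],
    [0.5, 0, 0, -0.11, 0, 0, 0],
    [0.5, 0, 0, -0.165, 0, 0, 0],
    [0.5, 0, 0, -0.165, 0, 0, 0]
  ]
}}

```text
clock: 32.58
position: [488.3, 348.6, 149.5]
ee_rot: [-0.582, 0.813, 0.001, 0.006]
contact_force: [-0.2, 0.7, -2.1]
gripper_width: 52.4
grasp_force: 63.6
```

```bash
python3 - <<'E'
from h import *
st(); i=cam('side'); print([(round(d['p'],2),np.round(d['centre'],1)) for d in arm.spot_point('side','model_1')])
rows([(cs(1,81.5,141),-.046+1.5*np.pi)],.5)
E
```

```text
t 32.58 p [488.3 348.6 149.5] x [-0.323 -0.946 -0.011] y [-0.946  0.323 -0.005] z [ 0.008  0.008 -1.   ] F [-0.2  0.7 -2.1] w 52.4 g 63.6
[(0.82, array([168.2, 189.4])), (0.74, array([265.6, 184.4]))]
[[0.5,0.3791,-0.1577,0.0026,0.0,0.1,-16.3]]
```

Call:
{"method": "servo_tool", "body": {
  "increments": [
    [0.5, 0.02, -0.008, 0, 0, 0, -2],
    [0.5, 0.07, -0.029, 0, 0, 0, -5],
    [0.5, 0.12, -0.05, 0, 0, 0, -8],
    [0.5, 0.17, -0.071, 0, 0, 0, -11],
    [0.5, 0.22, -0.092, 0, 0, 0, -14],
    [0.5, 0.27, -0.112, 0, 0, 0, -16.3],
    [0.5, 0.32, -0.133, 0, 0, 0, -16.3],
    [0.5, 0.36, -0.15, 0, 0, 0, -16.3],
    [0.5, 0.3788, -0.1577, 0, 0, 0, -16.3],
    [0.5, 0.3788, -0.1577, 0, 0, 0, -16.3],
    [0.5, 0.3788, -0.1577, 0, 0, 0, -16.3]
  ]
}}

```text
clock: 34.05
position: [511.7, -62.9, 142.7]
ee_rot: [-0.691, 0.723, 0.001, -0.001]
contact_force: [0.1, -0.1, -1.8]
gripper_width: 52.0
grasp_force: 63.5
```

```bash
python3 - <<'E'
from h import *
st(); rows([(cs(1,82.3,-10),-.046+1.5*np.pi)],.5)
E
```

```text
t 34.05 p [511.7 -62.9 142.7] x [-0.046 -0.999  0.   ] y [-0.999  0.046  0.002] z [-0.002 -0.    -1.   ] F [ 0.1 -0.1 -1.8] w 52.0 g 63.5
[[0.5,-0.0001,-0.0004,0.1527,0.1,-0.0,0.0]]
```

Call:
{"method": "servo_tool", "body": {
  "increments": [
    [0.5, 0, 0, 0.05, 0, 0, 0],
    [0.5, 0, 0, 0.1, 0, 0, 0],
    [0.5, 0, 0, 0.125, 0, 0, 0],
    [0.5, 0, 0, 0.14, 0, 0, 0],
    [0.5, 0, 0, 0.146, 0, 0, 0],
    [0.5, 0, 0, 0.15, 0, 0, 0],
    [0.5, 0, 0, 0.152, 0, 0, 0],
    [0.5, 0, 0, 0.152, 0, 0, 0],
    [0.5, 0, 0, 0.152, 0, 0, 0]
  ]
}}

```text
clock: 35.17
position: [512.8, -63.2, -7.7]
ee_rot: [-0.691, 0.723, -0.0, 0.0]
contact_force: [-0.4, 0.2, -1.0]
gripper_width: 52.0
grasp_force: 63.5
```

Call:
{"method": "servo_tool", "body": {
  "increments": [
    [0.5, 0, 0, 0.001, 0, 0, 0],
    [0.5, 0, 0, 0.002, 0, 0, 0],
    [0.5, 0, 0, 0.002, 0, 0, 0]
  ]
}}

```text
clock: 35.55
position: [512.4, -63.3, -10.3]
ee_rot: [-0.691, 0.723, 0.0, -0.0]
contact_force: [0.4, -0.2, -1.8]
gripper_width: 52.2
grasp_force: 63.5
```

Call:
{"method": "servo_tool", "body": {
  "increments": [
    [0.5, 0, 0, 0.001, 0, 0, 0],
    [0.5, 0, 0, 0.002, 0, 0, 0],
    [0.5, 0, 0, 0.002, 0, 0, 0]
  ]
}}

```text
clock: 35.92
position: [512.4, -63.2, -12.3]
ee_rot: [-0.691, 0.723, 0.0, -0.0]
contact_force: [-0.0, 0.5, -1.3]
gripper_width: 52.1
grasp_force: 63.5
```

Call:
{"method": "servo_tool", "body": {
  "increments": [
    [0.5, 0, 0, 0.001, 0, 0, 0],
    [0.5, 0, 0, 0.001, 0, 0, 0],
    [0.5, 0, 0, 0.001, 0, 0, 0]
  ]
}}

```text
clock: 36.3
position: [512.5, -63.2, -13.2]
ee_rot: [-0.691, 0.723, 0.0, -0.0]
contact_force: [0.3, -0.4, -1.8]
gripper_width: 52.1
grasp_force: 63.5
```

Call:
{"method": "servo_tool", "body": {
  "increments": [
    [0.5, 0, 0, 0.001, 0, 0, 0],
    [0.5, 0, 0, 0.002, 0, 0, 0],
    [0.5, 0, 0, 0.002, 0, 0, 0]
  ]
}}

```text
clock: 36.67
position: [512.5, -63.2, -15.0]
ee_rot: [-0.691, 0.723, -0.0, 0.0]
contact_force: [-0.5, -0.1, 0.8]
gripper_width: 51.9
grasp_force: 63.7
```

```bash
python3 - <<'E'
from h import *
st()
E
```

```text
t 36.67 p [512.5 -63.2 -15. ] x [-0.045 -0.999  0.   ] y [-0.999  0.045 -0.   ] z [ 0. -0. -1.] F [-0.5 -0.1  0.8] w 51.9 g 63.7
```

Call:
{"method": "servo_tool", "body": {
  "increments": [
    [0.72, 0, 0, 0, 0, 0, 0],
    [0.72, 0, 0, 0, 0, 0, 0],
    [0.72, 0, 0, 0, 0, 0, 0],
    [0.72, 0, 0, -0.02, 0, 0, 0],
    [0.72, 0, 0, -0.06, 0, 0, 0],
    [0.72, 0, 0, -0.12, 0, 0, 0],
    [0.72, 0, 0, -0.18, 0, 0, 0],
    [0.72, 0.06, 0.04, -0.22, 0, 0, 0],
    [0.4, 0.12, 0.06, -0.22, 0, 0, 0],
    [0.4, 0.18, 0.06, -0.22, 0, 0, 0],
    [0.4, 0.24, 0.06, -0.22, 0, 0, 0],
    [0.4, 0.29, 0.06, -0.22, 0, 0, 0]
  ]
}}

```text
clock: 38.17
position: [438.9, -352.1, 205.2]
ee_rot: [-0.691, 0.723, -0.0, 0.0]
contact_force: [1.3, 1.2, 0.1]
gripper_width: 34.2
grasp_force: 0.0
```

```bash
python3 - <<'E'
from h import *
st(); i=cam('side','s9.png'); t=cam('top','t9.png')
for c,im in(('side',i),('top',t)): print(c,[(round(d['p'],2),np.round(d['centre'],1),np.round(at_z(im,d['centre'],6),0)) for d in arm.spot_point(c,'model_1')])
print('lidh',[np.round(d['centre'],1) for d in arm.spot_point('side','lid_handle')])
a=cv2.resize(cv2.imread('pics/t9.png')[140:220,275:375],None,fx=4,fy=4,interpolation=cv2.INTER_CUBIC)
b=cv2.resize(cv2.imread('pics/s9.png')[110:210,205:305],None,fx=4,fy=4,interpolation=cv2.INTER_CUBIC)
a=cv2.copyMakeBorder(a,0,80,0,0,cv2.BORDER_CONSTANT); cv2.imwrite('pics/m9.png',np.hstack([a,b]))
E
```

```text
t 38.17 p [ 438.9 -352.1  205.2] x [-0.045 -0.999  0.   ] y [-0.999  0.045 -0.001] z [ 0.001 -0.    -1.   ] F [1.3 1.2 0.1] w 34.2 g 0.0
side [(0.46, array([263.6, 183.4]), array([ 519., -163.,    6.])), (0.41, array([252.1, 193.3]), array([518., -84.,   6.]))]
top [(0.94, array([294.8, 182.8]), array([508., -55.,   6.])), (0.73, array([324.2, 180. ]), array([ 513., -147.,    6.]))]
lidh [array([231.1, 132.9])]
```

View pics/m9.png

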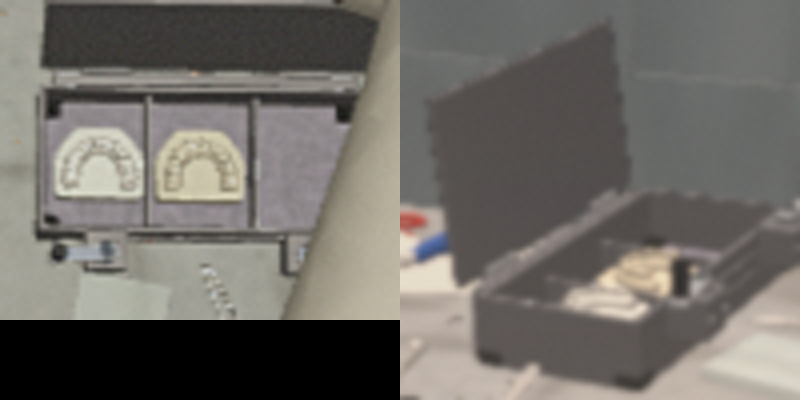

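Both models sit flat in the left and middle cells, teeth up, with the lid leaning back and both wings clear. Next I go behind the lid to push it shut.

Call:
{"method": "servo_tool", "body": {
  "increments": [
    [0, -0.04, -0.045, 0, 0, 0, 0],
    [0, -0.08, -0.09, 0, 0, 0, 0],
    [0, -0.12, -0.135, 0, 0, 0, 0],
    [0, -0.15, -0.1785, 0, 0, 0, 0],
    [0, -0.15, -0.1785, 0, 0, 0, 0],
    [0, -0.15, -0.1785, 0.05, 0, 0, 0],
    [0, -0.15, -0.1785, 0.09, 0, 0, 0],
    [0, -0.15, -0.1785, 0.09, 0, 0, 0]
  ]
}}

```text
clock: 39.42
position: [621.3, -207.3, 111.7]
ee_rot: [-0.691, 0.723, 0.003, -0.002]
contact_force: [0.2, -1.0, 0.3]
gripper_width: -0.1
grasp_force: 0.0
```

```bash
python3 - <<'E'
from h import *
st()
w=[]
for p in np.linspace(1.75,0.05,17):
    x=67-100*np.cos(p)+6*np.sin(p)+14.5*np.sin(p); z=48+100*np.sin(p)+6*np.cos(p)-24
    w.append((cs(x,-60,z),-.046+1.5*np.pi))
for k in rows(w,0): print([round(v,3) for v in k[1:4]])
E
```

```text
t 39.42 p [ 621.3 -207.3  111.7] x [-0.045 -0.999 -0.001] y [-0.999  0.045  0.008] z [-0.008  0.001 -1.   ] F [ 0.2 -1.   0.3] w -0.1 g 0.0
[[0,0.003,0.0121,-0.0095,0.5,0.1,0.1],[0,0.003,0.0224,-0.0114,0.5,0.1,0.1],[0,0.0029,0.033,-0.0121,0.5,0.1,0.1],[0,0.0029,0.0437,-0.0118,0.5,0.1,0.1],[0,0.0029,0.0546,-0.0103,0.5,0.1,0.1],[0,0.0029,0.0653,-0.0077,0.5,0.1,0.1],[0,0.0029,0.0759,-0.004,0.5,0.1,0.1],[0,0.0029,0.0862,0.0007,0.5,0.1,0.1],[0,0.0029,0.0961,0.0065,0.5,0.1,0.1],[0,0.0029,0.1054,0.0131,0.5,0.1,0.1],[0,0.0029,0.1141,0.0206,0.5,0.1,0.1],[0,0.0029,0.1221,0.0288,0.5,0.1,0.1],[0,0.0029,0.1293,0.0377,0.5,0.1,0.1],[0,0.0029,0.1355,0.0472,0.5,0.1,0.1],[0,0.0029,0.1408,0.0571,0.5,0.1,0.1],[0,0.0029,0.1451,0.0674,0.5,0.1,0.1],[0,0.0029,0.1483,0.0779,0.5,0.1,0.1]]
[0.003, 0.012, -0.009]
[0.003, 0.022, -0.011]
[0.003, 0.033, -0.012]
[0.003, 0.044, -0.012]
[0.003, 0.055, -0.01]
[0.003, 0.065, -0.008]
[0.003, 0.076, -0.004]
[0.003, 0.086, 0.001]
[0.003, 0.096, 0.006]
[0.003, 0.105, 0.013]
[0.003, 0.114, 0.021]
[0.003, 0.122, 0.029]
[0.003, 0.129, 0.038]
[0.003, 0.136, 0.047]
[0.003, 0.141, 0.057]
[0.003, 0.145, 0.067]
[0.003, 0.148, 0.078]
```

Call:
{"method": "servo_tool", "body": {
  "increments": [
    [0, 0.003, 0.012, -0.009, 0, 0, 0],
    [0, 0.003, 0.022, -0.011, 0, 0, 0],
    [0, 0.003, 0.033, -0.012, 0, 0, 0],
    [0, 0.003, 0.044, -0.012, 0, 0, 0],
    [0, 0.003, 0.055, -0.01, 0, 0, 0],
    [0, 0.003, 0.065, -0.008, 0, 0, 0],
    [0, 0.003, 0.076, -0.004, 0, 0, 0],
    [0, 0.003, 0.086, 0.001, 0, 0, 0],
    [0, 0.003, 0.096, 0.006, 0, 0, 0],
    [0, 0.003, 0.096, 0.006, 0, 0, 0]
  ]
}}

```text
clock: 40.67
position: [526.6, -206.9, 107.8]
ee_rot: [-0.691, 0.723, 0.001, -0.001]
contact_force: [0.9, -0.2, -0.6]
gripper_width: -0.3
grasp_force: 0.0
```

```bash
python3 - <<'E'
from h import *
st(); i=cam('side','s10.png'); print([(round(d['p'],2),np.round(d['centre'],1)) for d in arm.spot_point('side','lid_handle')])
f=lambda p:cs(67-102*np.cos(p)+30*np.sin(p),0,48+102*np.sin(p)+30*np.cos(p))
print([(p,np.round(proj(i,f(p)),1)) for p in(.5,.7,.9,1.1,1.3,1.75)])
E
```

```text
t 40.67 p [ 526.6 -206.9  107.8] x [-0.046 -0.999 -0.001] y [-0.999  0.046  0.003] z [-0.003  0.001 -1.   ] F [ 0.9 -0.2 -0.6] w -0.3 g 0.0
[(0.59, array([307.9, 151.3]))]
[(0.5, array([267.5, 144.4])), (0.7, array([261.7, 138.7])), (0.9, array([255.2, 134.3])), (1.1, array([248.2, 131.3])), (1.3, array([241.1, 129.9])), (1.75, array([226. , 132.4]))]
```

Call:
{"method": "servo_tool", "body": {
  "increments": [
    [0, 0, 0.009, 0.007, 0, 0, 0],
    [0, 0, 0.018, 0.015, 0, 0, 0],
    [0, 0, 0.026, 0.023, 0, 0, 0],
    [0, 0, 0.033, 0.032, 0, 0, 0],
    [0, 0, 0.04, 0.041, 0, 0, 0],
    [0, 0, 0.045, 0.051, 0, 0, 0],
    [0, 0, 0.049, 0.061, 0, 0, 0],
    [0, 0, 0.052, 0.068, 0, 0, 0],
    [0, 0, 0.052, 0.068, 0, 0, 0]
  ]
}}

```text
clock: 41.9
position: [475.3, -204.6, 39.9]
ee_rot: [-0.691, 0.723, 0.001, -0.001]
contact_force: [0.4, 0.6, 0.6]
gripper_width: 0.1
grasp_force: 0.0
```

```bash
python3 - <<'E'
from h import *
st(); i=cam('side','s11.png'); print([(round(d['p'],2),np.round(d['centre'],1)) for d in arm.spot_point('side','lid_handle')])
f=lambda p:cs(67-102*np.cos(p)+30*np.sin(p),0,48+102*np.sin(p)+30*np.cos(p))
print([(p,np.round(proj(i,f(p)),1)) for p in(0,.1,.3)])
E
```

```text
t 41.9 p [ 475.3 -204.6   39.9] x [-0.046 -0.999 -0.   ] y [-0.999  0.046  0.003] z [-0.003  0.    -1.   ] F [0.4 0.6 0.6] w 0.1 g 0.0
[(0.77, array([276.8, 157. ]))]
[(0, array([276.9, 162.2])), (0.1, array([275.7, 158.4])), (0.3, array([272.2, 151. ]))]
```

Call:
{"method": "servo_tool", "body": {
  "increments": [
    [0, 0, 0, 0.004, 0, 0, 0],
    [0, 0, 0, 0.007, 0, 0, 0],
    [0, 0, 0, 0.009, 0, 0, 0],
    [0, 0, 0, 0.009, 0, 0, 0]
  ]
}}

```text
clock: 42.5
position: [476.5, -204.7, 31.6]
ee_rot: [-0.691, 0.723, 0.0, -0.0]
contact_force: [0.0, 1.0, 1.1]
gripper_width: -0.4
grasp_force: 0.0
```

Call:
{"method": "servo_tool", "body": {
  "increments": [
    [0, 0, 0, 0.001, 0, 0, 0],
    [0, 0, 0, 0.001, 0, 0, 0]
  ]
}}

```text
clock: 42.75
position: [476.7, -204.7, 30.8]
ee_rot: [-0.691, 0.723, -0.0, 0.0]
contact_force: [0.1, -0.2, 0.2]
gripper_width: 0.1
grasp_force: 0.0
```

Call:
{"method": "servo_tool", "body": {
  "increments": [
    [0, 0, 0, 0.001, 0, 0, 0],
    [0, 0, 0, 0.001, 0, 0, 0]
  ]
}}

```text
clock: 43.0
position: [476.6, -204.7, 29.8]
ee_rot: [-0.691, 0.723, -0.0, 0.0]
contact_force: [-0.7, 0.5, 0.1]
gripper_width: -0.4
grasp_force: 0.1
```

Call:
{"method": "servo_tool", "body": {
  "increments": [
    [0, 0, 0, 0.002, 0, 0, 0],
    [0, 0, 0, 0.002, 0, 0, 0]
  ]
}}

```text
clock: 43.25
position: [476.4, -204.7, 27.6]
ee_rot: [-0.691, 0.723, 0.0, -0.0]
contact_force: [-0.5, -0.6, -0.5]
gripper_width: 0.3
grasp_force: 0.0
```

Call:
{"method": "servo_tool", "body": {
  "increments": [
    [0, 0, 0, 0.001, 0, 0, 0],
    [0, 0, 0, 0.001, 0, 0, 0]
  ]
}}

```text
clock: 43.5
position: [476.5, -204.7, 26.7]
ee_rot: [-0.691, 0.723, 0.0, -0.0]
contact_force: [0.3, 0.1, -0.1]
gripper_width: -0.3
grasp_force: 0.0
```

```bash
python3 - <<'E'
from h import *
st(); i=cam('side','s12.png'); print([(round(d['p'],2),np.round(d['centre'],1)) for d in arm.spot_point('side','lid_handle')])
a=cv2.imread('pics/s12.png').astype(int).sum(2); b=cv2.imread('pics/s2c.png')
c=cv2.imread('pics/side0.png').astype(int).sum(2)
for r in range(150,176): print(r,a[r,274:281],c[r,274:281])
E
```

```text
t 43.5 p [ 476.5 -204.7   26.7] x [-0.046 -0.999 -0.   ] y [-0.999  0.046  0.   ] z [-0.  0. -1.] F [ 0.3  0.1 -0.1] w -0.3 g 0.0
[(0.61, array([278.9, 165. ]))]
150 [311 310 305 288 244 177 166] [306 305 304 306 305 308 309]
151 [313 316 311 304 265 196 209] [306 308 307 305 303 305 308]
152 [315 314 311 308 269 193 224] [305 308 304 307 308 308 308]
153 [314 312 315 306 265 194 226] [305 306 304 305 307 307 308]
154 [315 317 316 308 269 194 227] [309 306 308 307 304 310 306]
155 [326 331 330 323 285 211 228] [323 321 319 315 308 304 305]
156 [366 369 367 362 324 249 237] [357 361 354 345 322 310 304]
157 [382 371 366 357 324 253 236] [378 367 360 351 340 336 341]
158 [363 313 279 266 244 211 228] [370 339 307 287 284 299 334]
159 [342 243 193 183 177 176 225] [345 275 222 203 202 225 286]
160 [330 217 158 151 149 159 218] [326 222 165 153 156 176 244]
161 [332 210 145 144 144 160 224] [321 205 147 145 142 156 228]
162 [331 214 146 142 146 163 243] [322 207 145 141 145 154 224]
163 [330 210 143 144 143 166 251] [319 206 143 143 144 157 225]
164 [330 209 148 144 143 165 249] [321 205 145 140 143 158 229]
165 [330 210 150 144 145 167 249] [321 207 143 141 145 164 250]
166 [332 213 151 146 147 169 258] [321 206 147 143 145 168 257]
167 [332 208 152 143 149 171 262] [320 206 148 142 143 166 260]
168 [315 198 150 145 147 162 237] [303 198 142 146 146 167 246]
169 [243 177 149 151 150 154 194] [236 169 145 147 142 154 201]
170 [189 164 157 153 155 157 170] [182 160 149 148 152 153 168]
171 [222 204 186 184 183 187 201] [199 174 166 165 166 173 183]
172 [325 293 267 262 265 268 295] [281 241 235 235 235 242 260]
173 [355 339 332 339 350 355 365] [351 336 336 333 336 337 347]
174 [289 281 292 335 378 391 384] [381 376 375 374 377 378 374]
175 [205 201 220 295 371 383 363] [383 382 382 382 383 378 363]
```

Call:
{"method": "servo_tool", "body": {
  "increments": [
    [0, 0, 0, 0.001, 0, 0, 0],
    [0, 0, 0, 0.0015, 0, 0, 0],
    [0, 0, 0, 0.0015, 0, 0, 0]
  ]
}}

```text
clock: 43.98
position: [476.6, -204.7, 25.8]
ee_rot: [-0.691, 0.723, -0.0, 0.0]
contact_force: [-1.4, 0.3, 5.1]
gripper_width: -0.2
grasp_force: 2.5
```

Call:
{"method": "servo_tool", "body": {
  "increments": [
    [0, 0, 0, 0.001, 0, 0, 0],
    [0, 0, 0, 0.0015, 0, 0, 0],
    [0, 0, 0, 0.0015, 0, 0, 0]
  ]
}}

```text
clock: 44.35
position: [476.7, -204.8, 25.7]
ee_rot: [-0.691, 0.723, -0.0, -0.0]
contact_force: [-3.7, 2.9, 14.3]
gripper_width: 0.0
grasp_force: 7.1
```

The lid is hard shut: the press force rose to 14 N and the handle is back at its starting rows. Next are the turnbuttons.

Call:
{"method": "servo_tool", "body": {
  "increments": [
    [0, 0, 0, -0.03, 0, 0, 0],
    [0.36, 0, 0, -0.08, 0, 0, 0],
    [0.36, 0, 0, -0.11, 0, 0, 0],
    [0.36, 0.02, 0.02, -0.11, 0, 0, 5],
    [0.36, 0.0495, 0.0475, -0.11, 0, 0, 5],
    [0.36, 0.0495, 0.0475, -0.11, 0, 0, 5],
    [0.36, 0.0495, 0.0475, -0.11, 0, 0, 5]
  ]
}}

```text
clock: 45.22
position: [427.0, -252.1, 133.8]
ee_rot: [-0.658, 0.753, -0.0, 0.0]
contact_force: [-0.6, 0.4, -0.2]
gripper_width: 30.6
grasp_force: 0.0
```

```bash
python3 - <<'E'
from h import *
st(); i=cam('side'); t=cam('top')
for c,im in(('side',i),('top',t)):
  for th in('turn_left_knob','turn_right_knob'): print(c,th,[(round(d['p'],2),np.round(d['centre'],1)) for d in arm.spot_point(c,th)][:3])
for s in(1,-1): print([np.round(proj(m,cs(-74,111*s,73.5)),1) for m in(i,t)])
rows([((427,-252.5,46),1.439-np.pi)],.36)
E
```

```text
t 45.23 p [ 427.  -252.1  133.8] x [-0.133 -0.991  0.   ] y [-0.991  0.133 -0.   ] z [ 0. -0. -1.] F [-0.6  0.4 -0.2] w 30.6 g 0.0
side turn_left_knob [(0.6, array([271.2, 176.8])), (0.19, array([281.3, 164.7]))]
side turn_right_knob [(0.68, array([249.9, 195.5])), (0.4, array([307.3, 151.5]))]
top turn_left_knob [(0.41, array([288.3, 200.6]))]
top turn_right_knob [(0.66, array([365.4, 203.2]))]
[array([273.1, 179. ]), array([289. , 201.8])]
[array([306. , 154.2]), array([365. , 202.9])]
[[0.36,0.0009,0.0001,0.0877,0.0,0.0,-0.0]]
```

Call:
{"method": "servo_tool", "body": {
  "increments": [
    [0.36, 0, 0, 0.04, 0, 0, 0],
    [0.36, 0, 0, 0.07, 0, 0, 0],
    [0.36, 0, 0, 0.08, 0, 0, 0],
    [0.36, 0, 0, 0.088, 0, 0, 0],
    [0.0, 0, 0, 0.088, 0, 0, 0],
    [0.0, 0, 0, 0.088, 0, 0, 0],
    [0.0, 0, 0, 0.088, 0, 0, 0]
  ]
}}

```text
clock: 46.4
position: [427.2, -252.1, 46.4]
ee_rot: [-0.659, 0.752, -0.001, 0.0]
contact_force: [-0.2, -0.9, -0.7]
gripper_width: 9.6
grasp_force: 58.6
```

Call:
{"method": "servo_tool", "body": {
  "increments": [
    [0.2, 0, 0, 0, 0, 0, 0],
    [0.2, 0, 0, 0, 0, 0, 0],
    [0.2, -0.0005, -0.0059, 0, 0, 0, -9.4],
    [0.2, -0.0019, -0.0116, 0, 0, 0, -18.8],
    [0.2, -0.0043, -0.017, 0, 0, 0, -28.2],
    [0.2, -0.0075, -0.022, 0, 0, 0, -37.6],
    [0.2, -0.0114, -0.0263, 0, 0, 0, -47.0],
    [0.2, -0.016, -0.03, 0, 0, 0, -56.4],
    [0.2, -0.0212, -0.0328, 0, 0, 0, -65.8],
    [0.2, -0.0268, -0.0348, 0, 0, 0, -75.2],
    [0.2, -0.0326, -0.0358, 0, 0, 0, -84.6],
    [0.2, -0.0385, -0.0359, 0, 0, 0, -94.0]
  ]
}}

```text
clock: 47.9
position: [466.9, -218.6, 45.8]
ee_rot: [1.0, -0.029, -0.001, 0.0]
contact_force: [-2.0, -1.0, 0.1]
gripper_width: 17.4
grasp_force: 0.6
```

```bash
python3 - <<'E'
from h import *
st(); print(cs(-38,-75,46))
rows([(cs(-38,-75,46),np.pi/1-.046-2*np.pi)],.2)
E
```

```text
t 47.9 p [ 466.9 -218.6   45.8] x [ 0.998 -0.058 -0.001] y [-0.058 -0.998  0.   ] z [-0.001 -0.    -1.   ] F [-2.  -1.   0.1] w 17.4 g 0.6
[ 465.59141348 -218.17328039   46.        ]
[[0.2,-0.0013,-0.0004,-0.0002,0.1,-0.0,179.3]]
```

Call:
{"method": "servo_tool", "body": {
  "increments": [
    [0.2, 0, -0.002, 0, 0, 0, 0],
    [0.2, 0, -0.002, 0, 0, 0, 0],
    [0.36, 0, 0, 0, 0, 0, 0],
    [0.36, 0, 0, -0.03, 0, 0, 0],
    [0.36, 0, 0, -0.09, 0, 0, 0],
    [0.36, 0, 0, -0.09, 0, 0, 0]
  ]
}}

```text
clock: 48.65
position: [471.5, -219.3, 141.0]
ee_rot: [0.999, -0.032, 0.006, 0.001]
contact_force: [0.2, 0.5, -1.5]
gripper_width: 31.0
grasp_force: 0.0
```

```bash
python3 - <<'E'
from h import *
st()
rows([((437,-30.7,135),-np.arctan2(1,.03))],.36)
E
```

```text
t 48.65 p [ 471.5 -219.3  141. ] x [ 0.998 -0.063  0.012] y [-0.063 -0.998  0.002] z [ 0.012 -0.002 -1.   ] F [ 0.2  0.5 -1.5] w 31.0 g 0.0
[[0.36,-0.0464,-0.1861,0.0051,-0.4,-0.6,84.7]]
```

Call:
{"method": "servo_tool", "body": {
  "increments": [
    [0.36, -0.01, -0.04, 0, 0, 0, 10],
    [0.36, -0.02, -0.08, 0, 0, 0, 20],
    [0.36, -0.03, -0.12, 0, 0, 0, 30],
    [0.36, -0.04, -0.16, 0, 0, 0, 40],
    [0.36, -0.044, -0.1861, 0, 0, 0, 50],
    [0.36, -0.044, -0.1861, 0, 0, 0, 60],
    [0.36, -0.044, -0.1861, 0, 0, 0, 70],
    [0.36, -0.044, -0.1861, 0, 0, 0, 80],
    [0.36, -0.044, -0.1861, 0, 0, 0, 84.7],
    [0.36, -0.044, -0.1861, 0, 0, 0, 84.7]
  ]
}}

```text
clock: 49.9
position: [435.1, -30.0, 135.3]
ee_rot: [0.717, -0.697, -0.0, 0.0]
contact_force: [-0.8, -0.3, 0.2]
gripper_width: 30.9
grasp_force: 0.0
```

```bash
python3 - <<'E'
from h import *
st()
rows([((437,-30.7,45),-np.arctan2(1,.03))],.36)
E
```

```text
t 49.9 p [435.1 -30.  135.3] x [ 0.03 -1.   -0.  ] y [-1.    -0.03   0.001] z [-0.001  0.    -1.   ] F [-0.8 -0.3  0.2] w 30.9 g 0.0
[[0.36,0.0008,-0.002,0.0903,0.0,0.0,-0.0]]
```

Call:
{"method": "servo_tool", "body": {
  "increments": [
    [0.36, 0.001, -0.0015, 0.04, 0, 0, 0],
    [0.36, 0.001, -0.0015, 0.07, 0, 0, 0],
    [0.36, 0.001, -0.0015, 0.08, 0, 0, 0],
    [0.36, 0.001, -0.0015, 0.0895, 0, 0, 0],
    [0.0, 0.001, -0.0015, 0.0895, 0, 0, 0],
    [0.0, 0.001, -0.0015, 0.0895, 0, 0, 0],
    [0.0, 0.001, -0.0015, 0.0895, 0, 0, 0]
  ]
}}

```text
clock: 50.78
position: [437.0, -31.0, 46.7]
ee_rot: [0.717, -0.697, 0.0, -0.0]
contact_force: [0.5, -0.9, -2.6]
gripper_width: 9.8
grasp_force: 58.6
```

Call:
{"method": "servo_tool", "body": {
  "increments": [
    [0.2, 0, 0, 0, 0, 0, 0],
    [0.2, 0, 0, 0, 0, 0, 0],
    [0.2, 0.0005, -0.0059, 0, 0, 0, 9.4],
    [0.2, 0.0019, -0.0116, 0, 0, 0, 18.8],
    [0.2, 0.0043, -0.017, 0, 0, 0, 28.2],
    [0.2, 0.0075, -0.022, 0, 0, 0, 37.6],
    [0.2, 0.0114, -0.0263, 0, 0, 0, 47.0],
    [0.2, 0.016, -0.03, 0, 0, 0, 56.4],
    [0.2, 0.0212, -0.0328, 0, 0, 0, 65.8],
    [0.2, 0.0268, -0.0348, 0, 0, 0, 75.2],
    [0.2, 0.0326, -0.0358, 0, 0, 0, 84.6],
    [0.2, 0.0385, -0.0359, 0, 0, 0, 94.0]
  ]
}}

```text
clock: 52.28
position: [474.8, -68.2, 46.6]
ee_rot: [0.023, 1.0, 0.0, 0.001]
contact_force: [1.4, 1.9, -0.7]
gripper_width: 17.2
grasp_force: 0.8
```

Call:
{"method": "servo_tool", "body": {
  "increments": [
    [0.2, 0, -0.002, 0, 0, 0, 0],
    [0.2, 0, -0.002, 0, 0, 0, 0]
  ]
}}

```text
clock: 52.52
position: [474.1, -70.4, 46.6]
ee_rot: [0.019, 1.0, 0.0, 0.0]
contact_force: [0.2, 0.4, 0.7]
gripper_width: 17.2
grasp_force: 0.4
```

Now open, lift clear, and check everything.

Call:
{"method": "servo_tool", "body": {
  "increments": [
    [0.36, 0, 0, 0, 0, 0, 0],
    [0.36, 0, 0, 0, 0, 0, 0],
    [0.36, 0, 0, -0.03, 0, 0, 0],
    [0.36, 0, 0, -0.09, 0, 0, 0],
    [0.36, 0, 0, -0.15, 0, 0, 0],
    [0.36, 0.02, -0.06, -0.18, 0, 0, 0],
    [0.36, 0.05, -0.12, -0.18, 0, 0, 0],
    [0.36, 0.07, -0.18, -0.18, 0, 0, 0],
    [0.36, 0.08, -0.24, -0.18, 0, 0, 0],
    [0.36, 0.08, -0.3, -0.18, 0, 0, 0],
    [0.36, 0.08, -0.33, -0.18, 0, 0, 0],
    [0.36, 0.08, -0.33, -0.18, 0, 0, 0]
  ]
}}

```text
clock: 54.02
position: [379.6, -398.8, 225.2]
ee_rot: [0.022, 1.0, 0.0, -0.001]
contact_force: [0.5, 0.7, -0.4]
gripper_width: 30.4
grasp_force: 0.0
```

```bash
python3 - <<'E'
from h import *
st(); i=cam('side','s13.png'); t=cam('top','t13.png')
for th in('turn_left_knob','turn_right_knob','lid_handle'): print(th,[(round(d['p'],2),np.round(d['centre'],1)) for d in arm.spot_point('side',th)][:3])
a=cv2.resize(t['color'][145:245,275:375,::-1],None,fx=4,fy=4,interpolation=cv2.INTER_CUBIC)
b=cv2.resize(i['color'][120:220,220:320,::-1],None,fx=4,fy=4,interpolation=cv2.INTER_CUBIC)
cv2.imwrite('pics/m13.png',np.hstack([a,b]))
E
```

```text
t 54.02 p [ 379.6 -398.8  225.2] x [-0.999  0.044  0.002] y [0.044 0.999 0.001] z [-0.002  0.001 -1.   ] F [ 0.5  0.7 -0.4] w 30.4 g 0.0
turn_left_knob [(0.42, array([262.2, 171.2]))]
turn_right_knob [(0.69, array([289.6, 154.7])), (0.59, array([278. , 162.6])), (0.18, array([239.7, 168.8]))]
lid_handle [(0.62, array([281.1, 164.5]))]
```

View pics/m13.png

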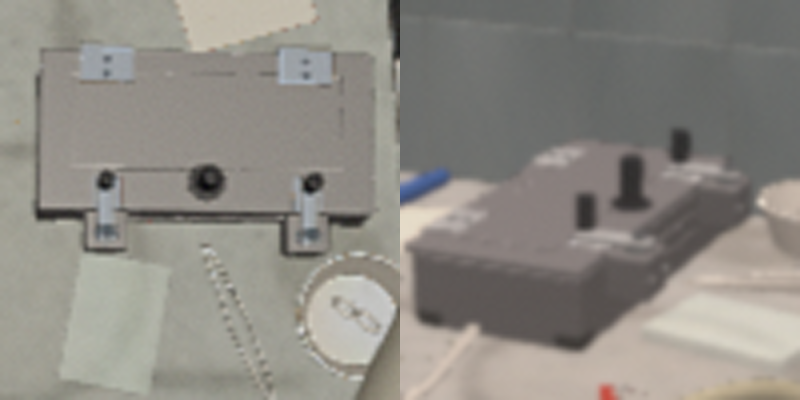

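The lid is shut and both wings lie square across it, with knobs at crop (106,180) and (313,182). The bowl has not moved, so I'm handing in.

```bash
python3 -c "
from bench import arm
print(arm.job_done())"
```

```text
the job is handed in; nothing more can be done
None
```

Job handed in, verdict not returned: both plaster models found on the desk were set flat in the left and middle cells, the lid is shut with both turnbuttons square across it, and the scrap and bowl were left alone.

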